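# Make up two juice orders on divided trays

## Robot

A 6-joint arm with a two-finger parallel gripper is mounted at the origin on the work surface. World frame = base frame: x ahead of the robot, y to its left, z up, the work surface at z = 0. Lengths are in m, angles in rad, forces in N, time in s.
With the tool pointing down it reaches from about 0.3 to 0.85 m from the base axis. Payload 4.2 kg.
Tool frame: the origin (TCP) lies on the front face of the gripper's body, between the roots of the fingers; the fingertips stand 78 mm ahead of it and the grasp point (between the pads) lies 60 mm ahead of it (r.tip_extent is the distance from the TCP to the fingertips, in m); z points along the fingers, y is the direction in which the jaws open and shut (so a half turn about z gives the same grasp; the last joint's range is limited). The gripper opens to 91 mm and grips with 3 to 60 N. Pads are 32 mm wide; open, the fingers measure 118 mm over their backs; the gripper's body (76 mm by 178 mm) begins 60 mm behind the grasp point.
Start: joints at [-1.159, 0.32, 1.565, -0, 1.257, -0.02], TCP at [0.241, -0.522, 0.292] pointing down, gripper open.
Joint ranges: [-3.11, 3.11], [-0.84, 2.01], [0.21, 2.61], [-1.34, 4.49], [0.05, 2.63], [-2.56, 2.56]. Speed limits (rad/s): [2.57, 2.57, 3.14, 3.14, 3.14, 3.14].

## Interface

Orientations are given as a unit quaternion [w, x, y, z].
In Python, from bench import r gives the robot as it stands.
- The arm moves only by the tool arm_command, never from a script. Its argument "commands" is a list of rows, each a list of 6 numbers: the shift along the tool's x, y, z in cm, then the turn, a rotation vector about the tool's x, y, z in rad. A call has 1 to 8 rows; each row shifts and turns the pose as measured when the row begins, along the tool's axes as they then stand; what a row does not reach is not made up. A row lasts 1/8 s, in which the tool goes at most 62.5 mm and 10.7 degrees, less where a joint would pass 70% of its speed; a pose out of reach is approached as far as the arm can. A call with a gripper value outside its range is refused whole. "claw" is the finger opening in cm, from 0 to 9.12, set as the call begins (left out, the last holds). The fingers move at their own pace and stop on an object; "newtons" is the grip in N (left out, the last holds). Time passes only in rows, so rows that do not move let the fingers close. It gives the time, the measured TCP pose, the force and the opening at its end, in the units of the state.
- r.read_state(): the state, without advancing time (a new reading comes with each control period).
- r.snapshot(name): name is "scene" or "top" or "wrist"; returns the picture (400x640x3 uint8, red, green, blue); there is no depth.
- r.get_calibration(name): a dict with "fx", "fy", "cx", "cy" (pixels), "world_from_camera" (4x4, takes a point from camera to world coordinates). Camera axes: x right, y down, z forward; pixel columns grow to the right and rows downward; lengths in m; the calibration is good to about 2 mm. A picture is of the moment at which its call begins: read the wrist's pose just before it. get_calibration takes no time and is no camera call; for the wrist camera it gives the pose at the moment of the call.
- r.finish_job(): hands the job in, once; it reports no verdict.
The state is a dict: "t": time; "qpos": joint angles; "qd": joint speeds; "joint_torque": joint torques, N m; "tcp_pos": TCP position; "tcp_rot": TCP orientation; "contact_force": force on the tool from outside, world axes, zero at the start; "moment": the same for the moment, N m; "width": opening from 0.0 (shut) to 1.0 (fully open).
Only numpy, scipy, OpenCV 4.12 (cv2) and the standard library are available. Lean on these libraries where they do the work, as an engineer would, in place of code of your own. Each camera call takes 0.05 s, during which the arm holds its last target.

## Task

Make up the two juice orders from the stock on the rubber mat, ready for the press. The long tray gets the tall tumbler in its round well, and the pomegranate and the lemon in the two oblong compartments, one in each, either way round; the short tray gets the short tumbler in its round well and the orange in its oblong compartment. Stand the tumblers mouth up, set everything down gently rather than dropping it, and leave the honey jar, the reamer and the peel bowl where they are.

Things in the scene. Friction and masses are not known exactly. Their poses are not given: they have to be found in the camera images.
- tray_three: Long cream melamine tray, 291 mm, three compartments in a row. 122 mm wide, 14 mm high, fixed. Origin: centre of its underside; x along the row, z up. Compartments 10 mm deep, floor 4 mm above the counter, all at y = 0: round tumbler well, 74 mm diameter, at x = -93 mm; two rectangular ones, each 84 mm (along x) by 108 mm, at x = 0 and x = +93 mm.
- tray_two: Short cream melamine tray, 198 mm, two compartments in a row. 122 mm wide, 14 mm high, fixed. Origin: centre of its underside; x along the row, z up. Compartments 10 mm deep, floor 4 mm above the counter, all at y = 0: round tumbler well, 74 mm diameter, at x = -46.5 mm; one rectangular one, 84 mm (along x) by 108 mm, at x = +46.5 mm.
- tall_tumbler_center (a point): Tall open tumbler of plain steel, 120 mm high, slightly tapered: 54 mm diameter at the foot, 66 mm at the rim, about 140 g. Stands mouth up. Point on its axis half-way up (60 mm above its foot, where it is 60 mm wide); z axis along the tumbler, towards the mouth. All stock stands on a fixed black mat 4 mm thick, centres over 95 mm apart.
- short_tumbler_center (a point): Short open tumbler of plain steel, 68 mm high, slightly tapered: 50 mm diameter at the foot, 58 mm at the rim, about 90 g. Stands mouth up. Point on its axis half-way up (34 mm above its foot, where it is 54 mm wide); z axis along the tumbler, towards the mouth.
- pomegranate_center (a point): Pomegranate, a dark red ball of 66 mm diameter with a 15 mm high, about 24 mm wide crown on top, firm, about 170 g; stands crown up on a small flat. Point at the centre of the ball, 30 mm above its underside; z axis towards the crown.
- orange_center (a point): Orange, a plain ball of 62 mm diameter without crown, firm, about 120 g; stands on a small flat. Point at its centre, 28.5 mm above its underside.
- lemon_center (a point): Lemon lying on its side, 70 mm long with a nub at each end and 48 mm thick in the middle, firm, about 80 g. Point at its centre, 24 mm above its underside; x axis along its length.
- honey_jar_center (a point): Bystander among the stock, to be left alone: amber glass jar with a steel lid, 54 mm diameter, 85 mm high. Point half-way up its axis; z axis up.
- reamer: Bystander, to be left alone: wooden hand reamer lying on the counter, 138 mm long, 42 mm thick. Origin: under its middle, on the counter; x axis along its length.
- peel_bowl: Bystander, to be left alone: round steel bowl with squeezed-out pale fruit halves in it, 130 mm diameter at the rim, 45 mm high. Origin: centre of its underside.
There are look-alikes about, which are no part of the job. Leave any blue look-alike of the part that bears orange_center alone. Of the things that look like the part that bears lemon_center, the smallest one is meant.

How it is judged:
By the outcome, as a careful person would: the job done as asked, in the order asked, and still so for the second after the job is handed in, with the robot touching nothing.
It also fails if it takes over 136 s, if anything falls off the work surface, if the arm or the gripper's body presses on something with over 40 N, if the wrist force passes 120 N, or if a joint passes its speed limit or range.

## Working session

There is one attempt and no reset: what is moved stays moved. The work goes in short steps, Python scripts to look and compute and a tool call to move; the robot and the scene stay as the last step left them, time stands still between calls to the robot, and variables do not carry over. Pictures are saved under pics/ and viewed, and the job is handed in when it is done.

Besides the shell and the picture viewer there is one more tool, called after "Request:" as name([rows], argument=value, ...), one row to a line, values as JSON. arm_command: Moves the arm, as the interface text tells. Its arguments: {"type":"object","properties":{"commands":{"type":"array","items":{"type":"array","items":{"type":"number"}}},"claw":{"type":"number"},"newtons":{"type":"number"}},"required":["commands"]}

```bash
ls; mkdir -p pics; python3 - <<'E'
from bench import r
import cv2
s=r.read_state();print(s)
for n in("scene","top","wrist"):
    c=r.get_calibration(n);print(n,c)
    cv2.imwrite(f"pics/{n}0.png",r.snapshot(n)[:,:,::-1])
E
```

```text
pics
{'t': 0.0, 'qpos': array([-1.15901065e+00,  3.20281074e-01,  1.56571153e+00, -1.32277462e-05,
        1.25737553e+00, -1.99975802e-02]), 'qd': array([ 0.00024587, -0.00053326, -0.00074933,  0.00055409, -0.00010396,
        0.0004796 ]), 'joint_torque': array([ 5.13474024e-04, -4.12460554e+01, -2.31969631e+01,  7.26648071e-02,
        4.54825989e-02, -1.31159595e-04]), 'tcp_pos': array([ 0.24047969, -0.52188019,  0.29141376]), 'tcp_rot': array([-8.69533978e-04,  9.76784957e-01,  2.14220354e-01, -1.78961867e-04]), 'contact_force': array([ 0.01788457, -0.12530865, -0.83562496]), 'moment': array([-0.04675395,  0.03619497,  0.00621109]), 'width': 1.0012457043799898}
scene {'fx': 443.8975924442718, 'fy': 443.8975924442718, 'cx': 318.5668933878107, 'cy': 192.30608621173607, 'world_from_camera': array([[-0.83012381,  0.40832762, -0.37968804,  1.02980117],
       [ 0.55755683,  0.61397982, -0.55871205,  0.70742816],
       [ 0.00498323, -0.67549784, -0.73734513,  1.03072507],
       [ 0.        ,  0.        ,  0.        ,  1.        ]])}
top {'fx': 381.95773052862813, 'fy': 381.95773052862813, 'cx': 323.0319805900312, 'cy': 203.5907152351131, 'world_from_camera': array([[ 0.00355922, -0.99589981,  0.09039308,  0.42496599],
       [-0.99998389, -0.00394429, -0.00408167, -0.00452165],
       [ 0.00442148, -0.09037709, -0.9958978 ,  1.12510564],
       [ 0.        ,  0.        ,  0.        ,  1.        ]])}
wrist {'fx': 327.4465701951869, 'fy': 327.4465701951869, 'cx': 318.05934773663927, 'cy': 200.16381650492653, 'world_from_camera': array([[ 4.19017872e-01, -8.71322237e-01, -2.55385163e-01,
         3.12284725e-01],
       [-9.07977714e-01, -4.02319468e-01, -1.17113265e-01,
        -4.88822258e-01],
       [-7.03030660e-04,  2.80956587e-01, -9.59720221e-01,
         3.83795401e-01],
       [ 0.00000000e+00,  0.00000000e+00,  0.00000000e+00,
         1.00000000e+00]])}
```

View pics/scene0.png

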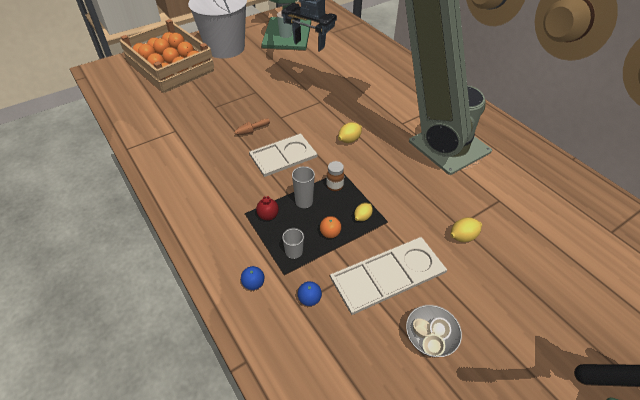

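View pics/top0.png

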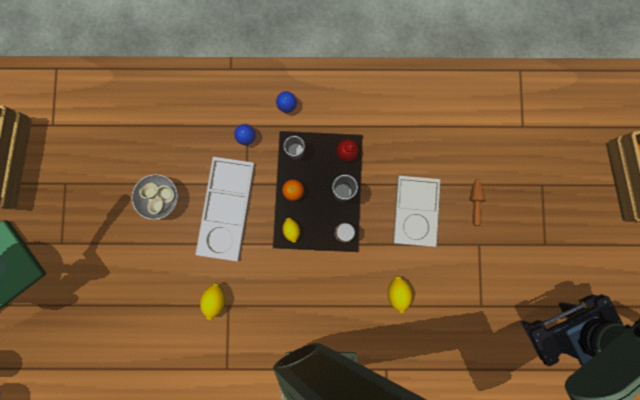

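View pics/wrist0.png

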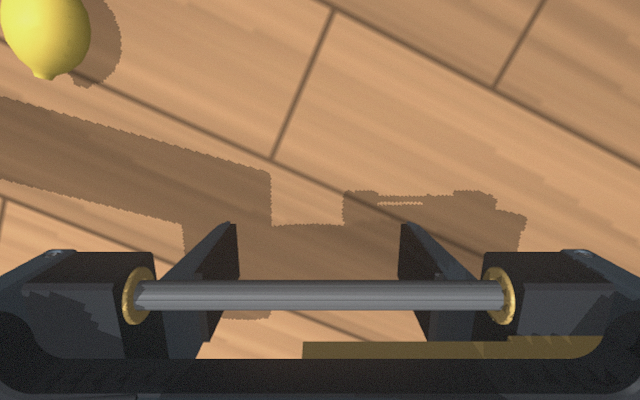

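The top view shows the mat stock: short tumbler (294,147), pomegranate (347,150), orange (292,190), tall tumbler (345,187), lemon (291,230) and honey jar (345,232). There are three lemon candidates at (291,230), (212,301) and (400,294); the one on the mat looks smallest. The blue balls at (245,134) and (286,102) are the orange look-alikes, to be left alone. Next I'll make enlarged crops and take measurements.

```bash
cat > h.py <<'E'
import numpy as np,cv2
from bench import r
def ray(n,u,v,c=None):
    c=c or r.get_calibration(n);T=c["world_from_camera"]
    d=T[:3,:3]@np.array([(u-c["cx"])/c["fx"],(v-c["cy"])/c["fy"],1.]);return T[:3,3],d
def onz(n,u,v,z,c=None):
    o,d=ray(n,u,v,c);return o+d*(z-o[2])/d[2]
def proj(n,p,c=None):
    c=c or r.get_calibration(n);T=c["world_from_camera"];q=T[:3,:3].T@(np.array(p)-T[:3,3])
    return c["fx"]*q[0]/q[2]+c["cx"],c["fy"]*q[1]/q[2]+c["cy"]
E
python3 - <<'E'
from h import *
t=cv2.imread("pics/top0.png");s=cv2.imread("pics/scene0.png")
c=t[90:330,190:450];cv2.imwrite("pics/topcrop.png",cv2.resize(c,None,fx=2.5,fy=2.5,interpolation=cv2.INTER_CUBIC))
c=s[120:310,230:490];cv2.imwrite("pics/scenecrop.png",cv2.resize(c,None,fx=3,fy=3,interpolation=cv2.INTER_CUBIC))
def blobs(im,lo,hi,mina=60):
    m=cv2.inRange(cv2.cvtColor(im,cv2.COLOR_BGR2HSV),lo,hi)
    m=cv2.morphologyEx(m,cv2.MORPH_CLOSE,np.ones((3,3)))
    cs,_=cv2.findContours(m,cv2.RETR_EXTERNAL,cv2.CHAIN_APPROX_NONE)
    return [c for c in cs if cv2.contourArea(c)>mina]
for nm,lo,hi in (("lemon",(22,150,80),(35,255,255)),("orange",(7,190,120),(16,255,255)),("blue",(105,150,50),(130,255,255))):
  for n,im in(("top",t),("scene",s)):
    for c in blobs(im,lo,hi):
        (x,y),wh,a=cv2.minAreaRect(c);m=cv2.moments(c);print(nm,n,"cen %.1f %.1f"%(m["m10"]/m["m00"],m["m01"]/m["m00"]),"rect",np.round([x,y,*wh,a],1))
for n,im in(("top",t),("scene",s)):
    hsv=cv2.cvtColor(im,cv2.COLOR_BGR2HSV)
    m=cv2.inRange(hsv,(0,0,165),(179,60,255))
    cs,_=cv2.findContours(m,cv2.RETR_EXTERNAL,cv2.CHAIN_APPROX_NONE)
    for c in cs:
        if 1200<cv2.contourArea(c)<12000:
            R=cv2.minAreaRect(c);
            b=cv2.boxPoints(R);print("tray",n,cv2.contourArea(c),np.round(b,1).tolist(),[np.round(onz(n,*p,.014)[:2],3).tolist() for p in b], np.round(onz(n,*R[0],.014),4))
    m=cv2.inRange(hsv,(0,180,40),(4,255,200))|cv2.inRange(hsv,(174,150,40),(179,255,200))
    cs,_=cv2.findContours(m,cv2.RETR_EXTERNAL,cv2.CHAIN_APPROX_NONE)
    for c in cs:
        if cv2.contourArea(c)>60:print("pom",n,cv2.minEnclosingCircle(c),cv2.boundingRect(c))
E
```

```text
lemon top cen 211.9 301.2 rect [211.8 301.2  27.2  29.4  53.1]
lemon top cen 399.6 294.1 rect [399.6 294.   28.4  27.5  38.7]
lemon top cen 290.5 229.7 rect [290.5 229.7  19.7  19.6  31. ]
lemon scene cen 465.9 229.1 rect [466. 229.  22.  30.  90.]
lemon scene cen 362.9 211.8 rect [363.  211.5  17.   16.   90. ]
lemon scene cen 349.2 134.8 rect [349. 132.  18.  22.  90.]
orange top cen 292.0 189.4 rect [292.  189.5  19.   18.   90. ]
blue top cen 244.0 133.7 rect [244. 134.  18.  18.  90.]
blue top cen 285.7 101.1 rect [286. 101.  18.  18.  90.]
blue scene cen 309.1 293.2 rect [309.  293.5  23.   22.   90. ]
blue scene cen 252.2 277.7 rect [252.  277.5  21.9  21.9  45. ]
tray top 2645.0 [[394.1000061035156, 243.1999969482422], [399.0, 175.5], [440.3999938964844, 178.5], [435.6000061035156, 246.1999969482422]] [[0.411, -0.215], [0.61, -0.232], [0.601, -0.354], [0.403, -0.335]] [ 0.5057 -0.2842  0.014 ]
tray top 3994.5 [[194.89999389648438, 254.5], [211.39999389648438, 155.39999389648438], [252.8000030517578, 162.3000030517578], [236.3000030517578, 261.3999938964844]] [[0.377, 0.36], [
[... 197 characters left out ...]
844], [428.29998779296875, 229.6999969482422], [446.3999938964844, 270.0], [348.20001220703125, 314.20001220703125]] [[0.645, 0.198], [0.324, 0.234], [0.378, 0.361], [0.674, 0.318]] [0.5121 0.2794 0.014 ]
tray scene 1384.5 [[249.3000030517578, 151.0], [307.1000061035156, 129.3000030517578], [316.3999938964844, 154.10000610351562], [258.5, 175.8000030517578]] [[0.596, -0.351], [0.37, -0.339], [0.415, -0.212], [0.627, -0.229]] [ 0.5052 -0.2812  0.014 ]
tray scene 7577.5 [[-0.0, 0.0], [98.0, 0.0], [98.0, 108.0], [0.0, 108.0]] [[1.119, -2.071], [0.702, -1.798], [0.955, -0.876], [1.26, -1.077]] [ 1.0244 -1.3813  0.014 ]
pom scene ((267.0, 208.15908813476562), 11.55541706085205) (256, 197, 22, 23)
```

View pics/topcrop.png

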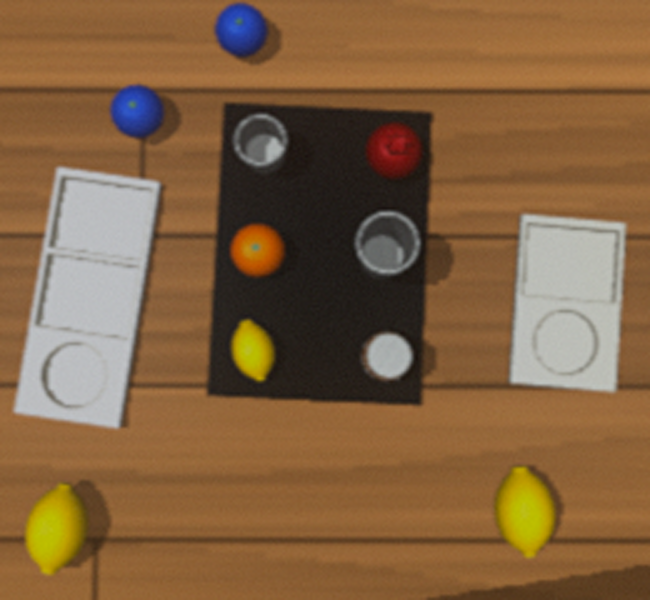

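View pics/scenecrop.png

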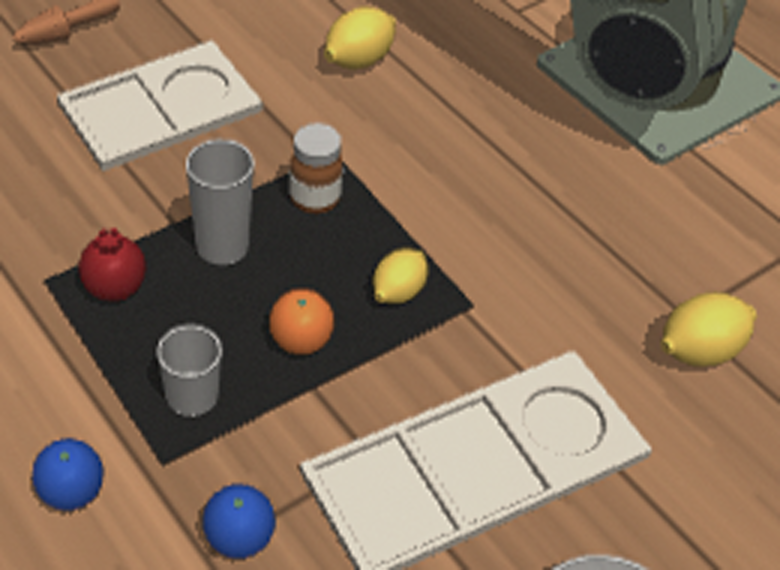

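The three lemon candidates are (291,230) on the mat, about 20 px, and (212,301) and (400,294), both about 28 px. The crop confirms that the one on the mat is smallest, so that is the one meant. The oranges are the orange ball (292,190) and the blue look-alikes. The round wells are at the near (-x) ends of both trays. Next come positions.

```bash
python3 - <<'E'
from h import *
def tri(a,b):
    o1,d1=ray("top",*a);o2,d2=ray("scene",*b);d1/=np.linalg.norm(d1);d2/=np.linalg.norm(d2)
    k=np.linalg.lstsq(np.c_[d1,-d2],o2-o1,rcond=None)[0];p,q=o1+k[0]*d1,o2+k[1]*d2
    return np.round((p+q)/2,4),round(np.linalg.norm(p-q),4)
print("tall rim",onz("top",344.8,186.8,.124),tri((344.8,186.8),(230+221/3,120+164/3)))
print("short rim",onz("top",294,146,.072),tri((294,146),(230+190/3,120+352/3)))
print("pom",onz("top",347.3,150,.034),tri((347.3,150),(230+113/3,120+266/3)))
print("orange",onz("top",292,189.4,.0325),tri((292,189.4),(230+302/3,120+321/3)))
print("lemon",onz("top",290.5,229.7,.028),tri((290.5,229.7),(362.9,211.8)))
print("jar",onz("top",190+388/2.5,90+356/2.5,.089))
im=cv2.imread("pics/top0.png");m=cv2.inRange(cv2.cvtColor(im,cv2.COLOR_BGR2HSV),(22,120,60),(35,255,255));m[260:]=0
ys,xs=np.nonzero(m);P=np.array([onz("top",x,y,.028)[:2] for x,y in zip(xs,ys)]);C=P-P.mean(0);w,v=np.linalg.eigh(C.T@C);print("lemon axis deg",np.degrees(np.arctan2(v[1,1],v[0,1])),np.sqrt(w/len(P))*4)
for n,c,a,offs in(("three",(.5113,.280),-7.7,(-.093,0,.093)),("two",(.506,-.283),-4.9,(-.0465,.0465))):
    a=np.radians(a);
    for o in offs: print(n,o,np.round([c[0]+o*np.cos(a),c[1]+o*np.sin(a)],4))
E
```

```text
tall rim [ 0.56061945 -0.06599893  0.124     ] (array([ 0.5596, -0.065 ,  0.1203]), np.float64(0.0038))
short rim [0.68248743 0.07320159 0.072     ] (array([0.6827, 0.0746, 0.0664]), np.float64(0.003))
pom [ 0.68066451 -0.07896486  0.034     ] (array([ 0.6791, -0.0778,  0.0343]), np.float64(0.0037))
orange [0.56483387 0.08054968 0.0325    ] (array([0.5636, 0.0813, 0.0341]), np.float64(0.0028))
lemon [0.44905829 0.08392844 0.028     ] (array([0.4486, 0.0843, 0.0281]), np.float64(0.0012))
jar [ 0.44096928 -0.06903279  0.089     ]
lemon axis deg 82.04064978896572 [0.0805102  0.26326421]
three -0.093 [0.4191 0.2925]
three 0 [0.5113 0.28  ]
three 0.093 [0.6035 0.2675]
two -0.0465 [ 0.4597 -0.279 ]
two 0.0465 [ 0.5523 -0.287 ]
```

Request:
arm_command([
  [0,0,-5,0,0,-0.14],
  [0,0,-5,0,0,-0.14],
  [0,0,0,0,0,-0.14],
  [0,0,0,0,0,0],
], claw=9.12)

```text
t: 0.65
tcp_pos: [0.2404, -0.5216, 0.3923]
tcp_rot: [-0.003, 0.908, 0.419, 0.0]
contact_force: [0.3, 0.5, -0.6]
width: 0.999
```

Request:
arm_command([
  [0,0,0,0,0,0.173],
  [0,0,0,0,0,0.173],
  [0,0,0,0,0,0.173],
  [0,0,0,0,0,0.173],
  [0,0,0,0,0,0.173],
  [0,0,0,0,0,0],
])

```text
t: 1.4
tcp_pos: [0.2399, -0.5204, 0.3873]
tcp_rot: [-0.007, 1.0, -0.022, -0.003]
contact_force: [0.0, 0.3, -0.0]
width: 1.0
```

```bash
cat >> h.py <<'E'
from scipy.spatial.transform import Rotation as Ro
def togo(p,yaw=0.):
    "total shift in tool axes (cm) after levelling; turn still needed. yaw = world heading of tool x, deg"
    s=r.read_state();w,x,y,z=s["tcp_rot"];R=Ro.from_quat([x,y,z,w])
    T=Ro.from_euler("z",yaw,degrees=True)*Ro.from_quat([1,0,0,0])
    print("tcp",np.round(s["tcp_pos"],4),"t %.2f"%s["t"],"width %.3f"%s["width"],"F",np.round(s["contact_force"],1))
    print("turn",np.round((R.inv()*T).as_rotvec(),3),"shift now-axes cm",np.round(R.inv().apply(np.array(p)-s["tcp_pos"])*100,2),"shift in target axes",np.round(T.inv().apply(np.array(p)-s["tcp_pos"])*100,2))
def snap(name,fn):
    c=r.get_calibration(name);im=r.snapshot(name)[:,:,::-1].copy();cv2.imwrite(f"pics/{fn}.png",im);np.savez(f"pics/{fn}.npz",**c);return im
def cal(fn):
    d=np.load(f"pics/{fn}.npz");return {k:(d[k] if d[k].ndim else float(d[k])) for k in d}
E
python3 -c "
from h import *
togo((.48,-.065,.35))"
```

```text
tcp [ 0.2399 -0.5204  0.3873] t 1.40 width 1.000 F [ 0.   0.3 -0. ]
turn [-0.015  0.007 -0.043] shift now-axes cm [ 22.05 -46.48   4.25] shift in target axes [ 24.01 -45.54   3.73]
```

Request:
arm_command([
  [2.4,-5.6,0.5,-0.015,0.007,-0.043],
  [3.1,-5.7,0.5,0,0,0],
  [3.1,-5.7,0.5,0,0,0],
  [3.1,-5.7,0.5,0,0,0],
  [3.1,-5.7,0.5,0,0,0],
  [3.1,-5.7,0.5,0,0,0],
  [3.1,-5.7,0.5,0,0,0],
  [3,-5.7,0.5,0,0,0],
])

```text
t: 2.4
tcp_pos: [0.4723, -0.0791, 0.3457]
tcp_rot: [-0.001, 1.0, 0.003, -0.0]
contact_force: [1.2, -0.7, -0.1]
width: 1.002
```

```bash
python3 -c "
from h import *
togo((.5596,-.065,.25))
snap('wrist','w1')"
```

```text
tcp [ 0.4723 -0.0791  0.3457] t 2.40 width 1.002 F [ 1.2 -0.7 -0.1]
turn [-0.001  0.     0.006] shift now-axes cm [ 8.74 -1.34  9.57] shift in target axes [ 8.73 -1.41  9.57]
```

View pics/w1.png

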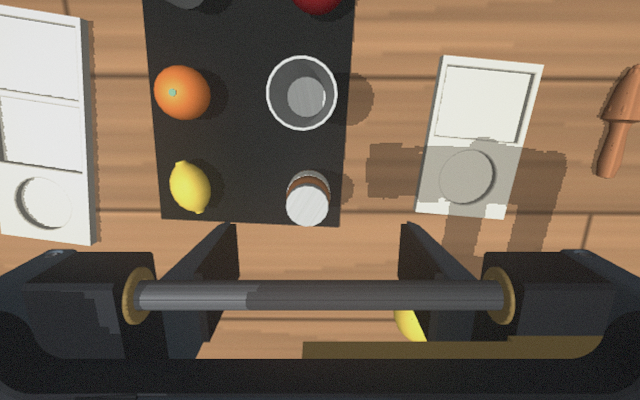

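The wrist view shows the tall tumbler rim at (302,92), the orange at (182,92), the lemon at (190,187), the short tray's well at (467,176) and its corners at (443,56), (543,64), (505,219) and (416,211).

```bash
python3 - <<'E'
from h import *
c=cal("w1");f=lambda u,v,z:np.round(onz("wrist",u,v,z,c)[:2],4)
print("tall",f(302,92,.124),"L/R",f(267,92,.124),f(337,92,.124));print("orange",f(182,92,.0325),"well2",f(467,176,.014))
q=[f(u,v,.014) for u,v in((443,56),(543,64),(505,219),(416,211))];print("tray2",q,np.mean(q,0),np.degrees(np.arctan2(*(q[0]-q[3]+q[1]-q[2])[::-1])))
im=cv2.imread("pics/w1.png");m=cv2.inRange(cv2.cvtColor(im,cv2.COLOR_BGR2HSV),(22,120,40),(35,255,255));m[225:]=0;m[:150]=0;m[:,:140]=0;m[:,240:]=0
k=max(cv2.findContours(m,0,1)[0],key=cv2.contourArea)[:,0]
P=np.array([onz("wrist",x,y,.028,c)[:2] for x,y in k],np.float32);print("lemon",cv2.fitEllipse(P),cv2.minAreaRect(P))
E
```

```text
tall [ 0.5621 -0.064 ] L/R [ 0.5619 -0.0321] [ 0.5623 -0.0958]
orange [0.5643 0.0815] well2 [ 0.4619 -0.276 ]
tray2 [array([ 0.6079, -0.2276]), array([ 0.5998, -0.3489]), array([ 0.4022, -0.3362]), array([ 0.4129, -0.213 ])] [ 0.5057   -0.281425] -3.977740645712264
lemon ((0.44782501459121704, 0.08624386042356491), (0.05064092576503754, 0.06825865060091019), 102.01126098632812) ((0.4477004408836365, 0.0864022970199585), (0.057732947170734406, 0.060378510504961014), 61.199737548828125)
```

Request:
arm_command([
  [4.4,-0.8,3.5,0,0,0.006],
  [4.4,-0.7,3.5,0,0,0],
  [0,0,3.5,0,0,0],
  [0,0,0,0,0,0],
])

```text
t: 2.95
tcp_pos: [0.566, -0.0525, 0.2368]
tcp_rot: [-0.004, 1.0, 0.009, 0.001]
contact_force: [0.7, -0.0, 0.5]
width: 0.997
```

```bash
python3 -c "
from h import *
togo((.561,-.064,.138))
snap('wrist','w2')"
```

```text
tcp [ 0.566  -0.0525  0.2368] t 2.95 width 0.997 F [ 0.7 -0.   0.5]
turn [-0.008 -0.001  0.019] shift now-axes cm [-0.53  1.22  9.87] shift in target axes [-0.5   1.15  9.88]
```

View pics/w2.png

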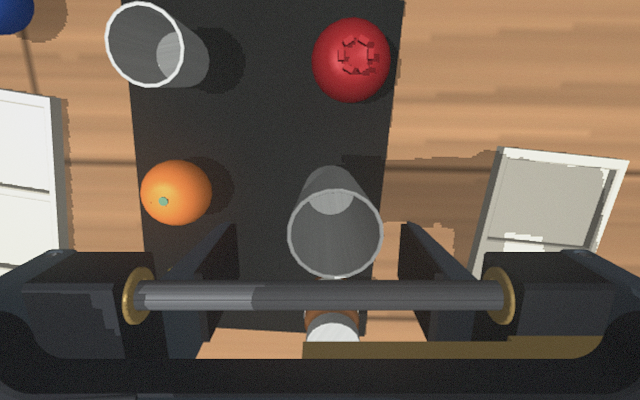

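```bash
python3 - <<'E'
from h import *
c=cal("w2");f=lambda u,v,z:np.round(onz("wrist",u,v,z,c)[:2],4)
print("tall",f(335.5,232.5,.124),"orange",f(176,192,.0325),"pom",f(351,60,.036),"short",f(145.5,43.5,.072))
togo((.562,-.064,.21))
E
```

```text
tall [ 0.5628 -0.0636] orange [0.5637 0.0822] pom [ 0.6811 -0.0764] short [0.685  0.0751]
tcp [ 0.5672 -0.0527  0.2388] t 3.00 width 1.001 F [0.2 0.5 0.8]
turn [-0.008 -0.006  0.018] shift now-axes cm [-0.56  1.14  2.87] shift in target axes [-0.52  1.13  2.88]
```

Request:
arm_command([
  [-0.5,1.2,0,-0.008,0,0.019],
  [0,0,0,0,0,0],
])

```text
t: 3.25
tcp_pos: [0.5627, -0.0665, 0.2421]
tcp_rot: [0.001, 1.0, -0.001, 0.006]
contact_force: [-0.0, 0.1, -0.0]
width: 1.005
```

```bash
python3 -c "
from h import *
togo((.562,-.064,.138))"
```

```text
tcp [ 0.5627 -0.0665  0.2421] t 3.25 width 1.005 F [-0.   0.1 -0. ]
turn [ 0.002 -0.011 -0.002] shift now-axes cm [-0.19 -0.27 10.41] shift in target axes [-0.07 -0.25 10.41]
```

Request:
arm_command([
  [0,-0.2,2.5,0,0,0],
  [0,0,2.5,0,0,0],
  [0,0,2.5,0,0,0],
  [0,0,2.0,0,0,0],
  [0,0,0.5,0,0,0],
  [0,0,0,0,0,0],
])

```text
t: 4.0
tcp_pos: [0.5672, -0.0677, 0.1493]
tcp_rot: [0.002, 1.0, -0.003, 0.015]
contact_force: [-0.0, 0.3, -0.0]
width: 0.998
```

```bash
python3 -c "
from h import *
togo((.562,-.064,.138))
snap('wrist','w3');snap('scene','s3')
cv2.imwrite('pics/s3c.png',cv2.resize(cv2.imread('pics/s3.png')[60:300,200:500],None,fx=2.5,fy=2.5))"
```

```text
tcp [ 0.5672 -0.0677  0.1493] t 4.00 width 0.998 F [-0.   0.3 -0. ]
turn [ 0.004 -0.03  -0.006] shift now-axes cm [-0.55 -0.37  1.12] shift in target axes [-0.52 -0.37  1.13]
```

View pics/s3c.png

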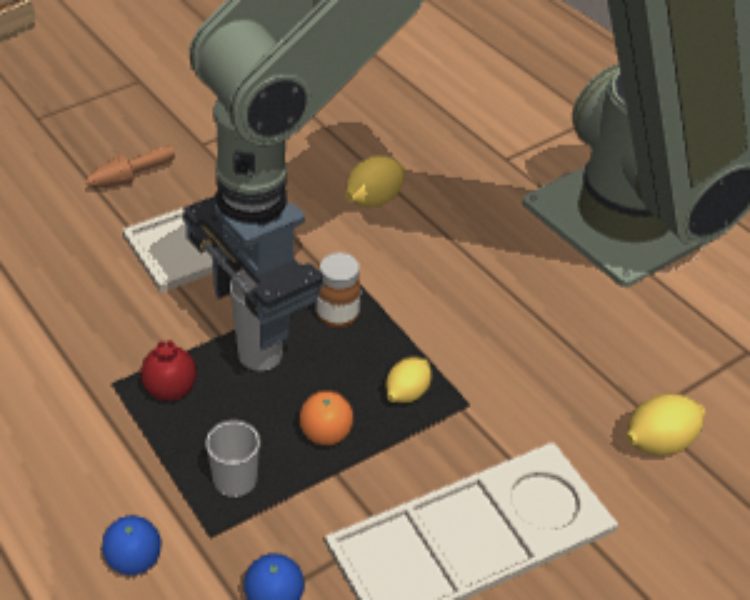

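View pics/w3.png

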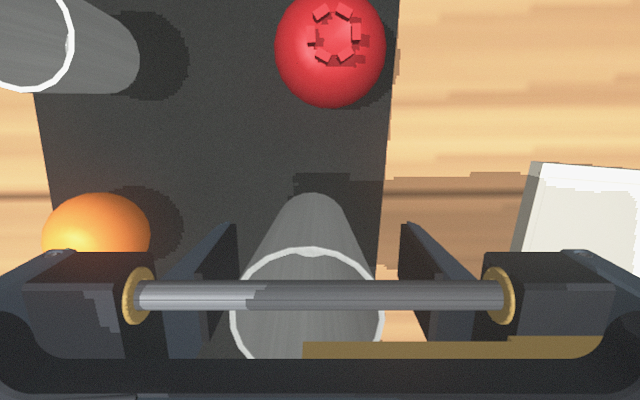

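Request:
arm_command([
  [-0.5,-0.4,0.4,0,-0.03,0],
  [0,0,0.5,0,0,0],
  [0,0,0,0,0,0],
])

```text
t: 4.47
tcp_pos: [0.5628, -0.0633, 0.1414]
tcp_rot: [0.002, 1.0, -0.003, 0.001]
contact_force: [0.2, -0.6, -0.1]
width: 0.999
```

```bash
python3 -c "
from h import *
togo((.562,-.064,.138))"
```

```text
tcp [ 0.5628 -0.0633  0.1414] t 4.47 width 0.999 F [ 0.2 -0.6 -0.1]
turn [ 0.005 -0.002 -0.006] shift now-axes cm [-0.08  0.07  0.34] shift in target axes [-0.08  0.07  0.34]
```

Good. Close the jaws.

Request:
arm_command([
  [0,0,0.2,0,0,0],
  [0,0,0,0,0,0],
  [0,0,0,0,0,0],
  [0,0,0,0,0,0],
  [0,0,0,0,0,0],
  [0,0,0,0,0,0],
], claw=5, newtons=15)

```text
t: 5.22
tcp_pos: [0.5629, -0.0633, 0.1393]
tcp_rot: [0.002, 1.0, -0.003, 0.001]
contact_force: [-0.2, -0.5, 0.3]
width: 0.703
```

```bash
python3 -c "
from h import *
togo((.562,-.064,.28))"
```

```text
tcp [ 0.5629 -0.0633  0.1393] t 5.22 width 0.703 F [-0.2 -0.5  0.3]
turn [ 0.004 -0.002 -0.006] shift now-axes cm [ -0.07   0.14 -14.07] shift in target axes [ -0.09   0.07 -14.07]
```

Request:
arm_command([
  [0,0,0,0,0,0],
  [0,0,0,0,0,0],
  [0,0,0,0,0,0],
])

```text
t: 5.6
tcp_pos: [0.5629, -0.0633, 0.1393]
tcp_rot: [0.002, 1.0, -0.003, 0.001]
contact_force: [0.2, 0.3, 0.0]
width: 0.705
```

Request:
arm_command([
  [0,0,-1,0,0,0],
  [0,0,-2,0,0,0],
  [0,0,-2.5,0,0,0],
  [0,0,-2.5,0,0,0],
  [0,0,0,0,0,0],
])

```text
t: 6.22
tcp_pos: [0.5627, -0.0631, 0.2231]
tcp_rot: [0.002, 1.0, -0.003, 0.001]
contact_force: [0.0, 0.0, -0.5]
width: 0.705
```

```bash
python3 -c "
from h import *
togo((.419,.2925,.26))
snap('scene','s4')
cv2.imwrite('pics/s4c.png',cv2.resize(cv2.imread('pics/s4.png')[60:300,200:500],None,fx=2.5,fy=2.5))"
```

```text
tcp [ 0.5627 -0.0631  0.2231] t 6.22 width 0.705 F [ 0.   0.  -0.5]
turn [ 0.005 -0.002 -0.006] shift now-axes cm [-14.56 -35.45  -3.89] shift in target axes [-14.37 -35.56  -3.69]
```

View pics/s4c.png

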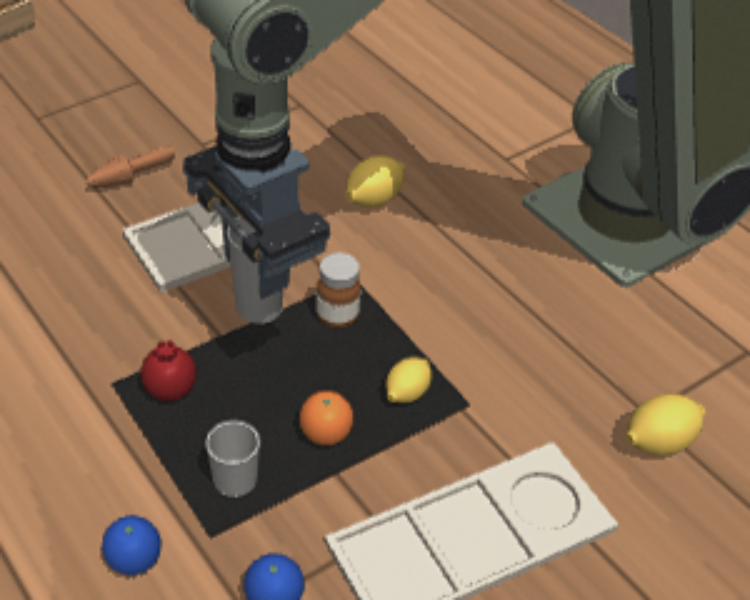

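Request:
arm_command([
  [-1,-2.5,-1,0,0,0],
  [-2.0,-5,-1,0,0,0],
  [-2.3,-5.6,-1,0,0,0],
  [-2.3,-5.6,-1,0,0,0],
  [-2.3,-5.6,-1,0,0,0],
  [-2.3,-5.6,-1,0,0,0],
  [-1.5,-4,0,0,0,0],
  [0,0,0,0,0,0],
])

```text
t: 7.28
tcp_pos: [0.4206, 0.285, 0.272]
tcp_rot: [0.004, 1.0, -0.004, -0.009]
contact_force: [0.4, -1.1, -0.8]
width: 0.705
```

```bash
python3 -c "
from h import *
togo((.419,.2925,.2))
snap('wrist','w5')"
```

```text
tcp [0.4206 0.285  0.272 ] t 7.28 width 0.705 F [ 0.4 -1.1 -0.8]
turn [ 0.008  0.017 -0.009] shift now-axes cm [-0.05 -0.81  7.19] shift in target axes [-0.16 -0.75  7.2 ]
```

View pics/w5.png

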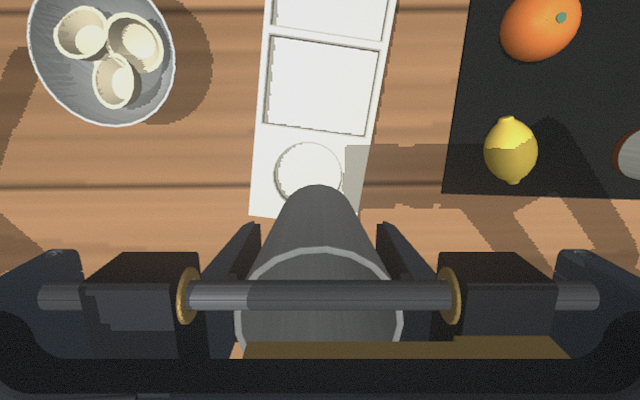

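```bash
python3 - <<'E'
from h import *
c=cal("w5");f=lambda u,v,z=.014:onz("wrist",u,v,z,c)[:2]
print("well c",f(309,174),"diam",np.linalg.norm(f(275,174)-f(343,174)),"well far edge",f(309,141.5))
q=[f(*p) for p in((272,36),(383,50),(367,136),(264,124))];print(np.round(q,4),np.mean(q,0))
E
python3 - <<'E'
import cv2
im=cv2.imread('pics/w5.png')[0:230,230:410];cv2.imwrite('pics/w5c.png',cv2.resize(im,None,fx=2.5,fy=2.5,interpolation=2))
E
```

```text
well c [0.42258964 0.29228678] diam 0.07400708100098641 well far edge [0.45768095 0.2917114 ]
[[0.5589 0.3257]
 [0.5458 0.2179]
 [0.4629 0.2305]
 [0.4762 0.3382]] [0.51092881 0.27807401]
```

View pics/w5c.png

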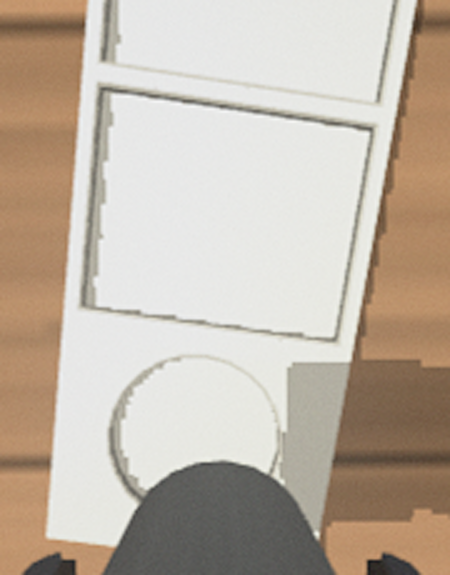

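Request:
arm_command([
  [0,-0.7,2,0.008,0.017,-0.009],
  [0,0,2.5,0,0,0],
  [0,0,2.5,0,0,0],
  [0,0,2.5,0,0,0],
  [0,0,0,0,0,0],
])

```text
t: 7.95
tcp_pos: [0.4216, 0.2839, 0.171]
tcp_rot: [0.004, 1.0, -0.004, -0.002]
contact_force: [-0.7, -0.3, -0.6]
width: 0.706
```

```bash
python3 -c "
from h import *
togo((.420,.2915,.139))"
```

```text
tcp [0.4216 0.2839 0.171 ] t 7.95 width 0.706 F [-0.7 -0.3 -0.6]
turn [ 0.007  0.005 -0.007] shift now-axes cm [-0.15 -0.78  3.19] shift in target axes [-0.16 -0.76  3.2 ]
```

Request:
arm_command([
  [-0.15,-0.75,0,0.007,0.005,-0.007],
  [0,0,0,0,0,0],
])

```text
t: 8.2
tcp_pos: [0.4213, 0.2912, 0.1722]
tcp_rot: [-0.001, 1.0, -0.001, 0.001]
contact_force: [0.4, -0.8, -0.3]
width: 0.701
```

```bash
python3 -c "
from h import *
togo((.420,.2915,.139))
snap('wrist','w6')"
```

```text
tcp [0.4213 0.2912 0.1722] t 8.20 width 0.701 F [ 0.4 -0.8 -0.3]
turn [-0.001 -0.003 -0.001] shift now-axes cm [-0.14 -0.02  3.32] shift in target axes [-0.13 -0.03  3.32]
```

View pics/w6.png

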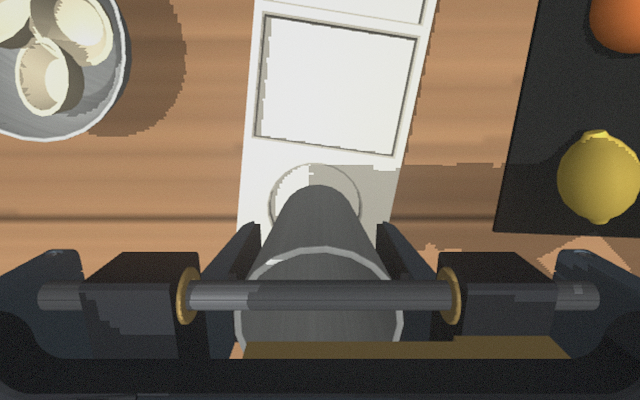

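Request:
arm_command([
  [-0.1,0,1.0,0,0,0],
  [0,0,1.0,0,0,0],
  [0,0,0.6,0,0,0],
  [0,0,0.3,0,0,0],
  [0,0,0,0,0,0],
])

```text
t: 8.88
tcp_pos: [0.4205, 0.2914, 0.142]
tcp_rot: [-0.001, 1.0, -0.0, 0.002]
contact_force: [0.3, -0.2, -1.6]
width: 0.698
```

```bash
python3 -c "
from h import *
togo((.420,.2915,.139))"
```

```text
tcp [0.4205 0.2914 0.142 ] t 8.88 width 0.698 F [ 0.3 -0.2 -1.6]
turn [-0.002 -0.004 -0.001] shift now-axes cm [-0.06 -0.01  0.3 ] shift in target axes [-0.05 -0.01  0.3 ]
```

Request:
arm_command([
  [0,0,0.15,0,0,0],
  [0,0,0.1,0,0,0],
  [0,0,0,0,0,0],
])

```text
t: 9.25
tcp_pos: [0.4209, 0.2916, 0.1397]
tcp_rot: [-0.001, 1.0, -0.0, 0.002]
contact_force: [-0.8, -0.3, -1.5]
width: 0.705
```

Request:
arm_command([
  [0,0,0.1,0,0,0],
  [0,0,0,0,0,0],
])

```text
t: 9.5
tcp_pos: [0.4214, 0.2919, 0.1395]
tcp_rot: [-0.002, 1.0, -0.0, 0.003]
contact_force: [-0.8, -0.1, -0.6]
width: 0.705
```

Request:
arm_command([
  [0,0,0.1,0,0,0],
  [0,0,0,0,0,0],
])

```text
t: 9.75
tcp_pos: [0.4219, 0.292, 0.1394]
tcp_rot: [-0.002, 1.0, -0.0, 0.004]
contact_force: [0.4, -0.3, 0.3]
width: 0.707
```

Touching down: z has stalled and the tumbler's weight is off the wrist. Release slowly. The bowl is 100+ mm away, so the jaws have room.

Request:
arm_command([
  [0,0,0,0,0,0],
  [0,0,0,0,0,0],
  [0,0,0,0,0,0],
  [0,0,0,0,0,0],
], claw=9)

```text
t: 10.25
tcp_pos: [0.4217, 0.2921, 0.1389]
tcp_rot: [-0.002, 1.0, -0.0, 0.004]
contact_force: [-0.1, 0.1, -0.8]
width: 0.989
```

Request:
arm_command([
  [0,0,-2,0,0,0],
  [0,0,-3,0,0,0],
  [0,0,-4,0,0,0],
  [0,0,-4,0,0,0],
  [0,0,-2,0,0,0],
  [0,0,0,0,0,0],
])

```text
t: 11.0
tcp_pos: [0.4202, 0.2914, 0.2924]
tcp_rot: [-0.001, 1.0, -0.0, 0.003]
contact_force: [0.3, 0.2, 0.4]
width: 0.991
```

```bash
python3 -c "
from h import *
togo((.68,-.0775,.26))
snap('scene','s7')
cv2.imwrite('pics/s7c.png',cv2.resize(cv2.imread('pics/s7.png')[120:360,230:530],None,fx=2.5,fy=2.5))"
```

```text
tcp [0.4202 0.2914 0.2924] t 11.00 width 0.991 F [0.3 0.2 0.4]
turn [-0.003 -0.005 -0.001] shift now-axes cm [26.   36.87  3.28] shift in target axes [25.98 36.89  3.24]
```

View pics/s7c.png

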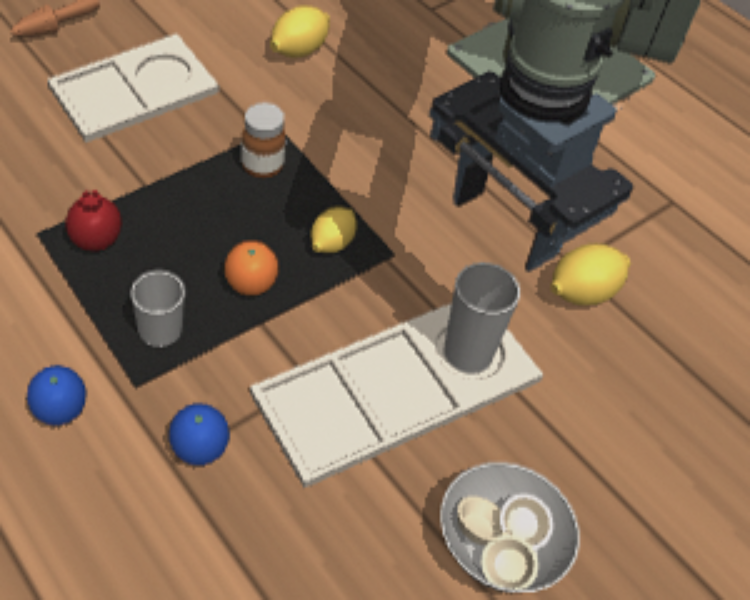

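The tall tumbler stands upright in its well at crop (475,350). Next, the pomegranate.

Request:
arm_command([
  [2,3,0,0,0,0],
  [3.5,5,0.5,0,0,0],
  [3.5,5,0.5,0,0,0],
  [3.5,5,0.5,0,0,0],
  [3.5,5,0.5,0,0,0],
  [3.5,5,0.5,0,0,0],
  [3.5,5,0.5,0,0,0],
  [2.0,3,0.2,0,0,0],
])

```text
t: 12.05
tcp_pos: [0.6717, -0.0763, 0.2424]
tcp_rot: [-0.001, 1.0, 0.003, -0.009]
contact_force: [-0.6, -0.1, 0.5]
width: 0.986
```

Request:
arm_command([
  [0,0,0,0,0,0],
  [0,0,0,0,0,0],
])

```text
t: 12.3
tcp_pos: [0.6712, -0.0784, 0.2375]
tcp_rot: [-0.001, 1.0, 0.001, -0.013]
contact_force: [-0.1, 0.5, 0.3]
width: 0.989
```

```bash
python3 -c "
from h import *
togo((.68,-.0775,.2))
snap('wrist','w8')"
```

```text
tcp [ 0.6712 -0.0784  0.2375] t 12.30 width 0.989 F [-0.1  0.5  0.3]
turn [-0.003  0.025  0.002] shift now-axes cm [ 0.98 -0.08  3.72] shift in target axes [ 0.88 -0.09  3.75]
```

View pics/w8.png

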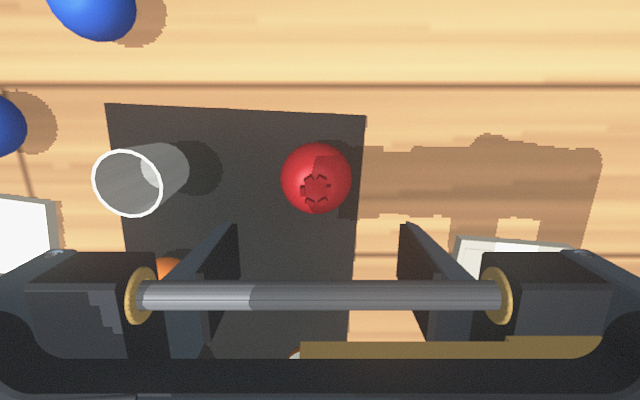

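```bash
python3 - <<'E'
from h import *
c=cal("w8")
print("pom",onz("wrist",316,177,.036,c),"crown",onz("wrist",316,187,.078,c),"short",onz("wrist",127,183,.072,c))
E
```

```text
pom [ 0.68146145 -0.0762369   0.036     ] crown [ 0.68356628 -0.07654019  0.078     ] short [0.68485132 0.07602215 0.072     ]
```

Request:
arm_command([
  [0.9,-0.1,0,0,0.025,0],
  [0,0,0,0,0,0],
])

```text
t: 12.6
tcp_pos: [0.6799, -0.0749, 0.2375]
tcp_rot: [-0.001, 1.0, 0.002, 0.001]
contact_force: [-0.3, -0.1, 0.6]
width: 0.988
```

Request:
arm_command([
  [0,0,3,0,0,0],
  [0,0,3,0,0,0],
  [0,0,2.5,0,0,0],
  [0,0,1.5,0,0,0],
  [0,0,0,0,0,0],
])

```text
t: 13.22
tcp_pos: [0.6809, -0.0713, 0.1384]
tcp_rot: [-0.001, 1.0, 0.005, 0.004]
contact_force: [-0.3, -0.1, 0.4]
width: 0.987
```

```bash
python3 -c "
from h import *
togo((.68,-.0775,.095))
snap('wrist','w9')"
```

```text
tcp [ 0.6809 -0.0713  0.1384] t 13.22 width 0.987 F [-0.3 -0.1  0.4]
turn [-0.002 -0.008  0.009] shift now-axes cm [-0.13  0.63  4.33] shift in target axes [-0.09  0.62  4.34]
```

View pics/w9.png

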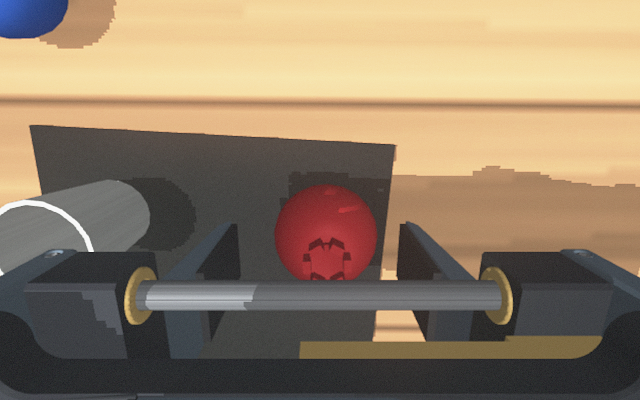

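Pomegranate at (326,235), slightly right of the jaw midline (318). I'll shift tool y by +0.5 and go down.

Request:
arm_command([
  [0,0.5,1.5,0,-0.008,0.009],
  [0,0,1.5,0,0,0],
  [0,0,1,0,0,0],
  [0,0,0,0,0,0],
])

```text
t: 13.78
tcp_pos: [0.6826, -0.0769, 0.0985]
tcp_rot: [-0.001, 1.0, -0.0, 0.002]
contact_force: [0.1, 1.1, 0.2]
width: 0.986
```

```bash
python3 -c "
from h import *
togo((.681,-.0765,.095))"
```

```text
tcp [ 0.6826 -0.0769  0.0985] t 13.78 width 0.986 F [0.1 1.1 0.2]
turn [-0.002 -0.004 -0.001] shift now-axes cm [-0.16 -0.04  0.35] shift in target axes [-0.16 -0.04  0.35]
```

Request:
arm_command([
  [-0.15,0,0.35,0,0,0],
  [0,0,0,0,0,0],
  [0,0,0,0,0,0],
  [0,0,0,0,0,0],
  [0,0,0,0,0,0],
  [0,0,0,0,0,0],
], claw=5)

```text
t: 14.52
tcp_pos: [0.6815, -0.0767, 0.0955]
tcp_rot: [-0.001, 1.0, -0.0, 0.003]
contact_force: [0.6, -0.1, -0.6]
width: 0.71
```

```bash
python3 -c "
from h import *
togo((.6035,.2675,.2),-7.5)"
```

```text
tcp [ 0.6815 -0.0767  0.0955] t 14.53 width 0.710 F [ 0.6 -0.1 -0.6]
turn [-0.002 -0.006  0.13 ] shift now-axes cm [ -7.76 -34.44 -10.43] shift in target axes [-12.22 -33.11 -10.45]
```

Request:
arm_command([
  [0,0,-1,0,0,0],
  [0,0,-2.5,0,0,0],
  [0,0,-3.5,0,0,0],
  [0,0,-3.5,0,0,0],
  [0,0,-1,0,0,0],
  [0,0,0,0,0,0],
])

```text
t: 15.28
tcp_pos: [0.6799, -0.0771, 0.2141]
tcp_rot: [-0.001, 1.0, -0.0, 0.001]
contact_force: [-0.2, 0.7, -2.8]
width: 0.712
```

Request:
arm_command([
  [-1,-2.5,0,0,0,0.065],
  [-1.5,-5,0,0,0,0.065],
  [-2.0,-5.4,0,0,0,0],
  [-2.0,-5.4,0,0,0,0],
  [-2.0,-5.4,0,0,0,0],
  [-2.0,-5.4,0,0,0,0],
  [-1.5,-4,0,0,0,0],
  [0,0,0,0,0,0],
])

```text
t: 16.27
tcp_pos: [0.5917, 0.2736, 0.1989]
tcp_rot: [0.002, 0.998, -0.069, -0.01]
contact_force: [0.8, -0.2, -2.3]
width: 0.711
```

```bash
python3 -c "
from h import *
togo((.6035,.2675,.1),-7.5)
snap('wrist','w10')"
```

```text
tcp [0.5917 0.2736 0.1989] t 16.27 width 0.711 F [ 0.8 -0.2 -2.3]
turn [ 0.006  0.019 -0.007] shift now-axes cm [1.44 0.38 9.86] shift in target axes [1.25 0.45 9.89]
```

View pics/w10.png

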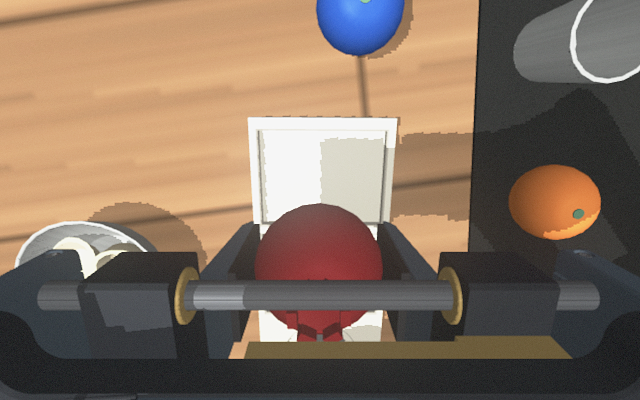

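```bash
python3 - <<'E'
from h import *
c=cal("w10")
q=np.array([onz("wrist",*p,.014,c)[:2] for p in((260,129),(384,129),(386,221),(257,221))]);print(q.round(4),q.mean(0))
cc=cv2.resize(cv2.imread("pics/w10.png")[100:240,230:420],None,fx=3.5,fy=3.5,interpolation=2);cv2.imwrite("pics/w10c.png",cc)
E
```

```text
[[0.6536 0.3118]
 [0.6395 0.2104]
 [0.558  0.2149]
 [0.5743 0.3299]] [0.60635312 0.26675506]
```

View pics/w10c.png

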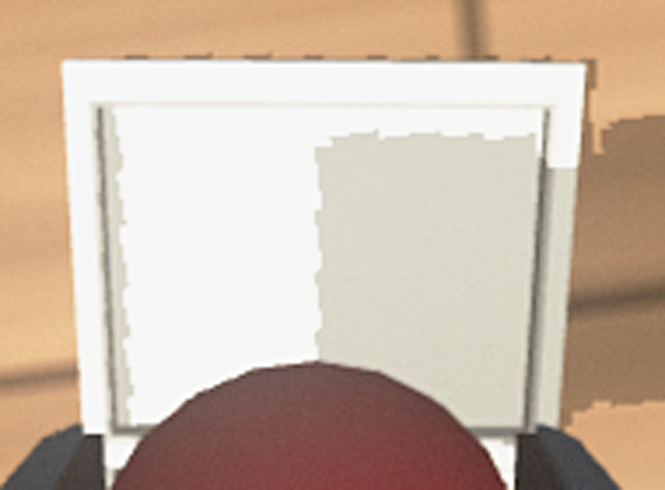

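Request:
arm_command([
  [1.3,0.5,0,0.006,0.019,-0.007],
  [0,0,0,0,0,0],
])

```text
t: 16.58
tcp_pos: [0.6052, 0.2625, 0.1968]
tcp_rot: [0.001, 0.998, -0.067, -0.001]
contact_force: [0.7, -0.5, -2.3]
width: 0.712
```

Request:
arm_command([
  [0,0,2.5,0,0,0],
  [0,0,2.5,0,0,0],
  [0,0,2,0,0,0],
  [0,0,0.7,0,0,0],
  [0,0,0,0,0,0],
])

```text
t: 17.2
tcp_pos: [0.6081, 0.256, 0.1186]
tcp_rot: [0.001, 0.997, -0.072, 0.0]
contact_force: [0.9, -0.1, -1.8]
width: 0.715
```

```bash
python3 -c "
from h import *
togo((.604,.267,.0955),-7.5)
snap('wrist','w11')"
```

```text
tcp [0.6081 0.256  0.1186] t 17.20 width 0.715 F [ 0.9 -0.1 -1.8]
turn [ 0.002 -0.001 -0.012] shift now-axes cm [-0.56 -1.03  2.31] shift in target axes [-0.55 -1.04  2.31]
```

View pics/w11.png

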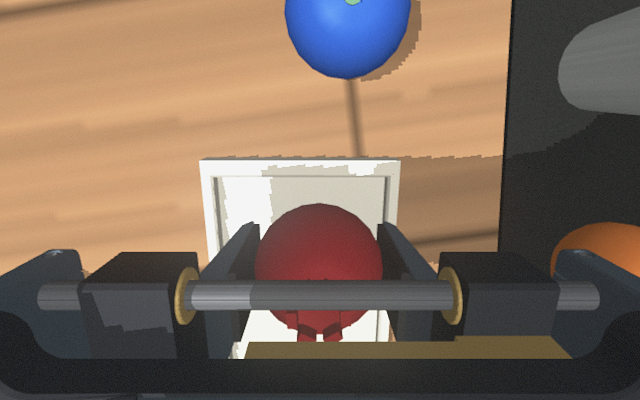

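Request:
arm_command([
  [-0.5,-1.0,0,0,0,-0.01],
  [0,0,0,0,0,0],
  [0,0,0,0,0,0],
])

```text
t: 17.62
tcp_pos: [0.6055, 0.2681, 0.1214]
tcp_rot: [0.0, 0.998, -0.066, 0.002]
contact_force: [0.1, -0.3, -1.5]
width: 0.716
```

Request:
arm_command([
  [0,0,1,0,0,0],
  [0,0,0.7,0,0,0],
  [0,0,0.2,0,0,0],
  [0,0,0,0,0,0],
])

```text
t: 18.12
tcp_pos: [0.6053, 0.268, 0.1007]
tcp_rot: [0.0, 0.998, -0.066, 0.002]
contact_force: [0.5, 0.5, -2.1]
width: 0.712
```

```bash
python3 -c "
from h import *
togo((.604,.267,.0955),-7.5)"
```

```text
tcp [0.6053 0.268  0.1007] t 18.12 width 0.712 F [ 0.5  0.5 -2.1]
turn [ 0.    -0.004 -0.001] shift now-axes cm [-0.12  0.12  0.52] shift in target axes [-0.11  0.12  0.52]
```

Request:
arm_command([
  [-0.1,0,0.35,0,0,0],
  [0,0,0,0,0,0],
])

```text
t: 18.38
tcp_pos: [0.6043, 0.2681, 0.097]
tcp_rot: [0.0, 0.998, -0.066, 0.002]
contact_force: [-0.8, -0.8, -2.3]
width: 0.714
```

Request:
arm_command([
  [0,0,0.15,0,0,0],
  [0,0,0,0,0,0],
])

```text
t: 18.62
tcp_pos: [0.6045, 0.2681, 0.0958]
tcp_rot: [0.0, 0.998, -0.066, 0.002]
contact_force: [-0.4, 0.4, -1.8]
width: 0.713
```

Request:
arm_command([
  [0,0,0.1,0,0,0],
  [0,0,0,0,0,0],
])

```text
t: 18.88
tcp_pos: [0.6048, 0.2683, 0.0956]
tcp_rot: [-0.0, 0.998, -0.066, 0.003]
contact_force: [-0.6, -0.9, -3.3]
width: 0.713
```

Request:
arm_command([
  [0,0,0.1,0,0,0],
  [0,0,0,0,0,0],
])

```text
t: 19.12
tcp_pos: [0.6049, 0.2683, 0.0955]
tcp_rot: [-0.0, 0.998, -0.066, 0.003]
contact_force: [-0.7, -0.7, -0.8]
width: 0.71
```

Request:
arm_command([
  [0,0,0,0,0,0],
  [0,0,0,0,0,0],
  [0,0,0,0,0,0],
  [0,0,0,0,0,0],
], claw=9)

```text
t: 19.62
tcp_pos: [0.6054, 0.2685, 0.0954]
tcp_rot: [-0.001, 0.998, -0.066, 0.004]
contact_force: [0.3, 0.2, -0.1]
width: 0.985
```

Request:
arm_command([
  [0,0,-1.5,0,0,0],
  [0,0,-2.5,0,0,0],
  [0,0,-4,0,0,0],
  [0,0,-4,0,0,0],
  [0,0,-2,0,0,0],
  [0,0,0,0,0,0],
])

```text
t: 20.38
tcp_pos: [0.6048, 0.2686, 0.2452]
tcp_rot: [-0.002, 0.998, -0.066, 0.006]
contact_force: [-0.3, -0.3, 0.4]
width: 0.991
```

```bash
python3 -c "
from h import *
togo((.43,.086,.22),12)
snap('scene','s12')
cv2.imwrite('pics/s12c.png',cv2.resize(cv2.imread('pics/s12.png')[120:360,230:530],None,fx=2.5,fy=2.5))"
```

```text
tcp [0.6048 0.2686 0.2452] t 20.38 width 0.991 F [-0.3 -0.3  0.4]
turn [-0.002 -0.013 -0.342] shift now-axes cm [-14.95  20.42   2.25] shift in target axes [-20.9   14.23   2.52]
```

View pics/s12c.png

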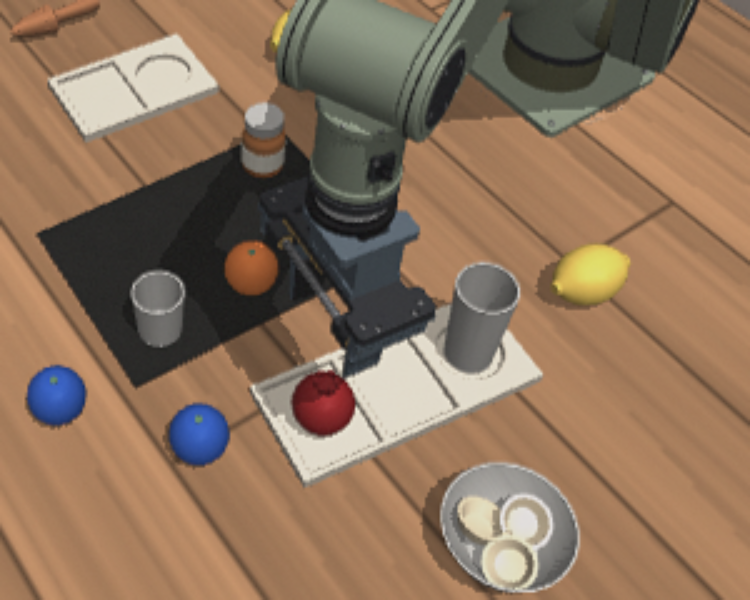

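The pomegranate stands crown up in the far compartment at crop (323,400). Next, the lemon.

Request:
arm_command([
  [0,0,0,0,-0.01,-0.171],
  [0,0,0,0,0,-0.171],
  [-5,2.7,0,0,0,0],
  [-5,2.7,0,0,0,0],
  [-5,2.7,0,0,0,0],
  [-5,2.7,0,0,0,0],
  [-4,2.2,0,0,0,0],
  [0,0,0,0,0,0],
])

```text
t: 21.42
tcp_pos: [0.3874, 0.0828, 0.2343]
tcp_rot: [0.001, 0.994, 0.111, -0.009]
contact_force: [1.0, -0.3, -0.1]
width: 0.987
```

Request:
arm_command([
  [0,0,0,0,0,0],
  [0,0,0,0,0,0],
])

```text
t: 21.68
tcp_pos: [0.3885, 0.0834, 0.2337]
tcp_rot: [0.001, 0.994, 0.111, -0.009]
contact_force: [-0.4, -1.0, 0.1]
width: 0.988
```

```bash
python3 -c "
from h import *
togo((.448,.086,.17),12)
im=snap('wrist','w13');c=cal('w13')
m=cv2.inRange(cv2.cvtColor(im,cv2.COLOR_BGR2HSV),(20,120,30),(35,255,255))
for k in cv2.findContours(m,0,1)[0]:
  if cv2.contourArea(k)>800:
    k=k[:,0];P=np.array([onz('wrist',x,y,.028,c)[:2] for x,y in k],np.float32);print(k.mean(0),'lemon',cv2.fitEllipse(P))"
```

```text
tcp [0.3885 0.0834 0.2337] t 21.68 width 0.988 F [-0.4 -1.   0.1]
turn [-0.     0.019  0.013] shift now-axes cm [5.98 1.07 6.26] shift in target axes [5.88 0.99 6.37]
[ 73.9602649 243.8013245] lemon ((0.28145623207092285, 0.3020831048488617), (0.025325151160359383, 0.07374239712953568), 20.520936965942383)
[330.20418848 122.12565445] lemon ((0.4483404755592346, 0.0857793539762497), (0.046397630125284195, 0.068415068089962), 106.32991790771484)
```

View pics/w13.png

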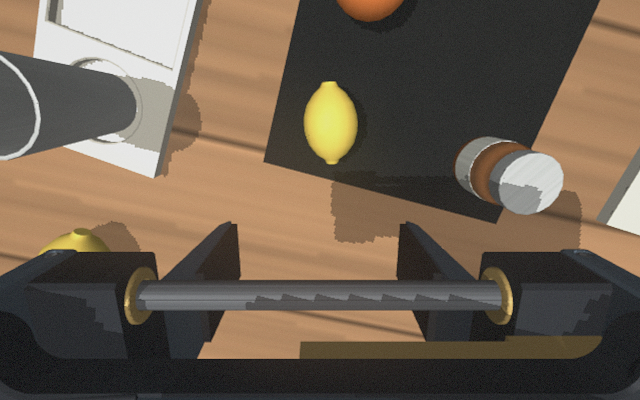

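Request:
arm_command([
  [3.0,0.5,0,0,0.019,-0.03],
  [2.9,0.5,0,0,0,0],
  [0,0,1,0,0,0],
  [0,0,0,0,0,0],
  [0,0,0,0,0,0],
])

```text
t: 22.35
tcp_pos: [0.4503, 0.0899, 0.2209]
tcp_rot: [-0.001, 0.992, 0.128, -0.002]
contact_force: [-0.1, 0.0, 0.2]
width: 0.986
```

```bash
python3 -c "
from h import *
togo((.448,.0858,.089),15)"
```

```text
tcp [0.4503 0.0899 0.2209] t 22.35 width 0.986 F [-0.1  0.   0.2]
turn [-0.001  0.003 -0.005] shift now-axes cm [-0.28  0.36 13.19] shift in target axes [-0.32  0.34 13.19]
```

Request:
arm_command([
  [-0.3,0.35,0,0,0,0],
  [0,0,3,0,0,0],
  [0,0,3,0,0,0],
  [0,0,3,0,0,0],
  [0,0,2,0,0,0],
  [0,0,0,0,0,0],
  [0,0,0,0,0,0],
])

```text
t: 23.22
tcp_pos: [0.4463, 0.0845, 0.1115]
tcp_rot: [-0.0, 0.992, 0.128, 0.001]
contact_force: [-0.0, -0.5, 0.2]
width: 0.984
```

```bash
python3 -c "
from h import *
togo((.448,.0858,.089),15)
snap('wrist','w14')"
```

```text
tcp [0.4463 0.0845 0.1115] t 23.23 width 0.984 F [-0.  -0.5  0.2]
turn [-0.    -0.003 -0.004] shift now-axes cm [ 0.19 -0.08  2.25] shift in target axes [ 0.2  -0.08  2.25]
```

View pics/w14.png

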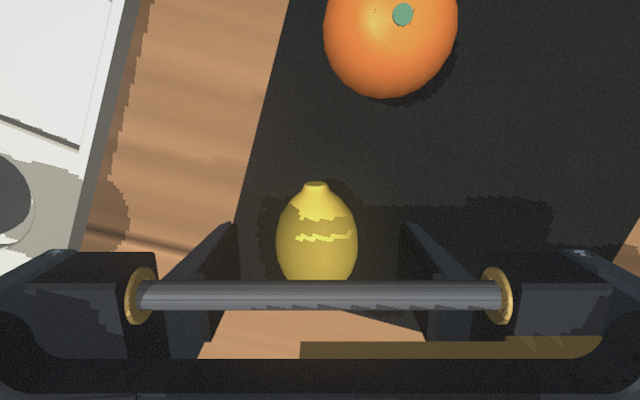

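Request:
arm_command([
  [0.2,0,1,0,0,0],
  [0,0,1,0,0,0],
  [0,0,0.2,0,0,0],
  [0,0,0,0,0,0],
])

```text
t: 23.78
tcp_pos: [0.4492, 0.0852, 0.0895]
tcp_rot: [-0.0, 0.992, 0.128, 0.003]
contact_force: [0.6, 0.4, -0.1]
width: 0.991
```

Request:
arm_command([
  [0,0,0,0,0,0],
  [0,0,0,0,0,0],
  [0,0,0,0,0,0],
  [0,0,0,0,0,0],
  [0,0,0,0,0,0],
  [0,0,0,0,0,0],
  [0,0,0,0,0,0],
  [0,0,0,0,0,0],
], claw=3.5)

```text
t: 24.78
tcp_pos: [0.4495, 0.0853, 0.0899]
tcp_rot: [-0.0, 0.992, 0.128, 0.004]
contact_force: [0.1, 0.1, -0.2]
width: 0.529
```

Request:
arm_command([
  [0,0,-1,0,0,0],
  [0,0,-2.5,0,0,0],
  [0,0,-4,0,0,0],
  [0,0,-4,0,0,0],
  [0,0,-3,0,0,0],
  [0,0,0,0,0,0],
])

```text
t: 25.52
tcp_pos: [0.448, 0.0849, 0.2417]
tcp_rot: [-0.0, 0.992, 0.128, 0.004]
contact_force: [0.1, 0.9, -0.4]
width: 0.527
```

```bash
python3 -c "
from h import *
togo((.511,.279,.21),-7.5)
snap('scene','s15')
cv2.imwrite('pics/s15c.png',cv2.resize(cv2.imread('pics/s15.png')[120:360,230:530],None,fx=2.5,fy=2.5))"
```

```text
tcp [0.448  0.0849 0.2417] t 25.52 width 0.527 F [ 0.1  0.9 -0.4]
turn [-0.001 -0.007  0.388] shift now-axes cm [ 11.02 -17.17   3.25] shift in target axes [  3.72 -20.07   3.17]
```

View pics/s15c.png

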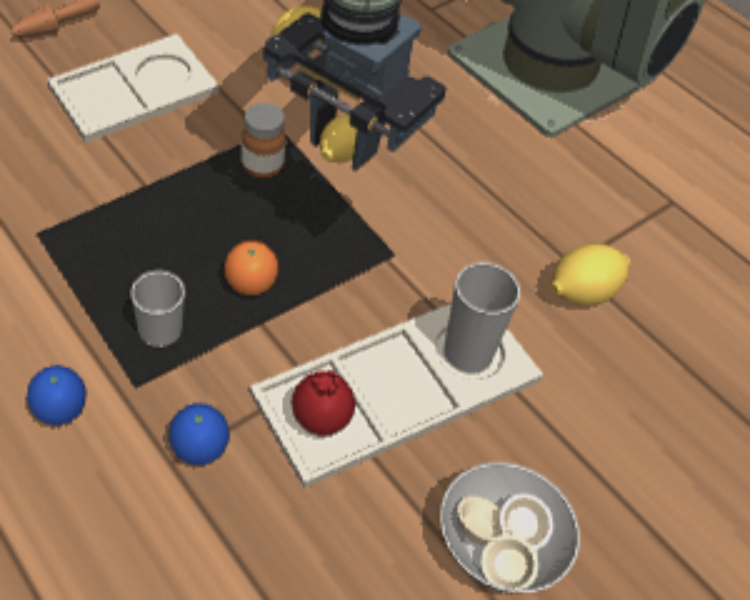

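Request:
arm_command([
  [0,0,0,0,0,0.13],
  [0,0,0,0,0,0.13],
  [0,0,0,0,0,0.128],
  [0.9,-5,0,0,0,0],
  [0.9,-5,0,0,0,0],
  [0.9,-5,0,0,0,0],
  [0.8,-4,0,0,0,0],
  [0,0,0,0,0,0],
])

```text
t: 26.58
tcp_pos: [0.5041, 0.2704, 0.2245]
tcp_rot: [0.005, 0.997, -0.073, -0.011]
contact_force: [-0.1, -1.6, -1.4]
width: 0.526
```

Request:
arm_command([
  [0,0,0,0,0,0],
  [0,0,0,0,0,0],
])

```text
t: 26.82
tcp_pos: [0.5025, 0.2687, 0.222]
tcp_rot: [0.007, 0.997, -0.073, -0.013]
contact_force: [0.3, -0.4, -1.5]
width: 0.528
```

```bash
python3 -c "
from h import *
togo((.511,.279,.13),-7.5)
snap('wrist','w16')"
```

```text
tcp [0.5025 0.2687 0.222 ] t 26.82 width 0.528 F [ 0.3 -0.4 -1.5]
turn [ 0.015  0.025 -0.016] shift now-axes cm [ 0.92 -1.29  9.16] shift in target axes [ 0.71 -1.14  9.2 ]
```

View pics/w16.png

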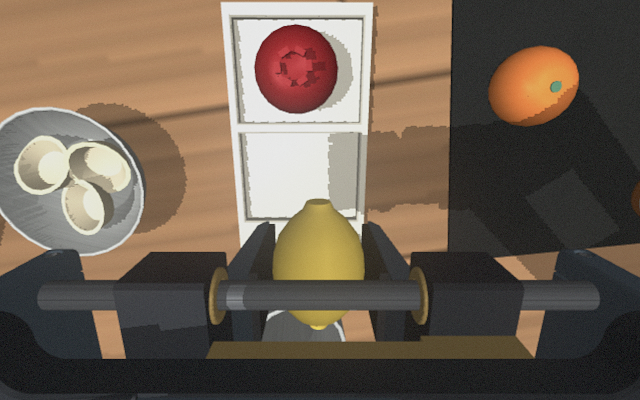

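Request:
arm_command([
  [0.8,-1.2,0,0.015,0.025,-0.016],
  [0,0,0,0,0,0],
  [0,0,0,0,0,0],
])

```text
t: 27.25
tcp_pos: [0.5128, 0.2786, 0.2223]
tcp_rot: [-0.001, 0.998, -0.066, 0.001]
contact_force: [-0.3, 0.4, -0.0]
width: 0.526
```

Request:
arm_command([
  [0,0,2.5,0,0,0],
  [0,0,2.5,0,0,0],
  [0,0,2,0,0,0],
  [0,0,0,0,0,0],
  [0,0,0,0,0,0],
])

```text
t: 27.88
tcp_pos: [0.514, 0.2787, 0.1528]
tcp_rot: [-0.002, 0.998, -0.066, 0.003]
contact_force: [0.5, 0.9, -0.4]
width: 0.525
```

```bash
python3 -c "
from h import *
togo((.511,.279,.09),-7.5)
snap('wrist','w17')"
```

```text
tcp [0.514  0.2787 0.1528] t 27.88 width 0.525 F [ 0.5  0.9 -0.4]
turn [-0.004 -0.006 -0.001] shift now-axes cm [-0.34  0.04  6.27] shift in target axes [-0.3   0.01  6.28]
```

View pics/w17.png

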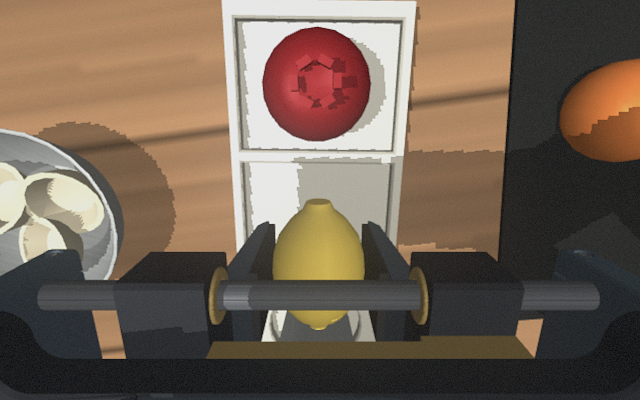

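```bash
python3 - <<'E'
from h import *
c=cal("w17");w=lambda u,v,z=.014:onz("wrist",u,v,z,c)[:2]
a,b=w(244,161),w(392,161);print(a,b,np.linalg.norm(a-b));n=np.array([np.cos(np.radians(-7.5)),np.sin(np.radians(-7.5))]);print("centre",(a+b)/2-.042*n,"lemon far tip~",w(318,200,.093))
E
```

```text
[0.56183198 0.32577329] [0.54807152 0.22146074] 0.10521623905065089
centre [0.51331107 0.27909911] lemon far tip~ [0.54867778 0.27424269]
```

Request:
arm_command([
  [-0.3,0,2,0,0,0],
  [0,0,2,0,0,0],
  [0,0,1,0,0,0],
  [0,0,0,0,0,0],
  [0,0,0,0,0,0],
])

```text
t: 28.55
tcp_pos: [0.5141, 0.2808, 0.1068]
tcp_rot: [-0.004, 0.998, -0.066, 0.007]
contact_force: [0.5, -0.4, -0.8]
width: 0.529
```

```bash
python3 -c "
from h import *
togo((.511,.279,.0895),-7.5)
snap('scene','s18')
cv2.imwrite('pics/s18c.png',cv2.resize(cv2.imread('pics/s18.png')[180:360,300:530],None,fx=3,fy=3))"
```

```text
tcp [0.5141 0.2808 0.1068] t 28.55 width 0.529 F [ 0.5 -0.4 -0.8]
turn [-0.01  -0.014 -0.001] shift now-axes cm [-0.31  0.23  1.73] shift in target axes [-0.29  0.22  1.73]
```

View pics/s18c.png

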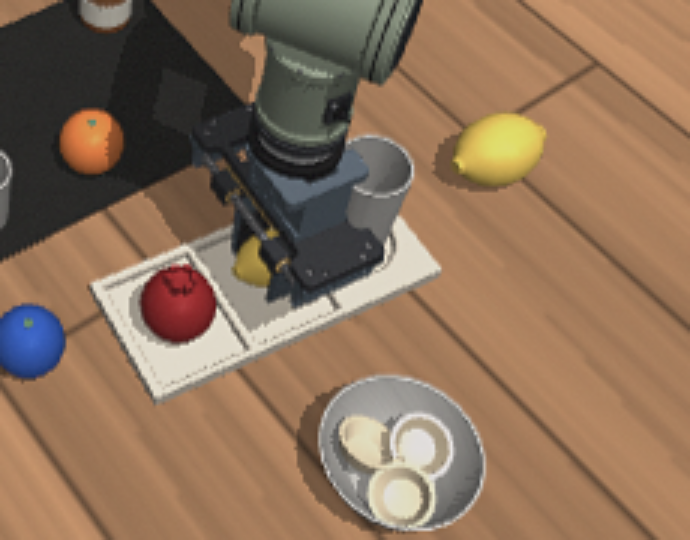

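Request:
arm_command([
  [-0.2,0.2,0.7,-0.01,-0.014,0],
  [0,0,0.5,0,0,0],
  [0,0,0.3,0,0,0],
  [0,0,0,0,0,0],
])

```text
t: 29.1
tcp_pos: [0.5122, 0.2791, 0.0916]
tcp_rot: [0.0, 0.998, -0.066, 0.0]
contact_force: [-0.7, -0.4, -0.8]
width: 0.528
```

Request:
arm_command([
  [0,0,0.1,0,0,0],
  [0,0,0,0,0,0],
])

```text
t: 29.35
tcp_pos: [0.5123, 0.2791, 0.0906]
tcp_rot: [0.0, 0.998, -0.066, 0.0]
contact_force: [-0.3, 0.4, -1.0]
width: 0.525
```

Request:
arm_command([
  [0,0,0.1,0,0,0],
  [0,0,0,0,0,0],
])

```text
t: 29.6
tcp_pos: [0.5125, 0.2793, 0.0901]
tcp_rot: [-0.0, 0.998, -0.066, 0.001]
contact_force: [-0.4, -0.0, -0.9]
width: 0.522
```

Request:
arm_command([
  [0,0,0.1,0,0,0],
  [0,0,0,0,0,0],
])

```text
t: 29.85
tcp_pos: [0.5126, 0.2793, 0.0901]
tcp_rot: [-0.0, 0.998, -0.066, 0.001]
contact_force: [-0.0, -0.1, -1.3]
width: 0.527
```

Request:
arm_command([
  [0,0,0.1,0,0,0],
  [0,0,0,0,0,0],
])

```text
t: 30.1
tcp_pos: [0.5126, 0.2794, 0.09]
tcp_rot: [-0.0, 0.998, -0.066, 0.001]
contact_force: [0.3, 0.6, -0.8]
width: 0.522
```

Request:
arm_command([
  [0,0,0.2,0,0,0],
  [0,0,0,0,0,0],
])

```text
t: 30.35
tcp_pos: [0.5128, 0.2795, 0.0901]
tcp_rot: [-0.001, 0.998, -0.066, 0.002]
contact_force: [-0.3, -0.6, -1.1]
width: 0.525
```

Request:
arm_command([
  [0,0,0,0,0,0],
  [0,0,0,0,0,0],
  [0,0,0,0,0,0],
  [0,0,0,0,0,0],
], claw=6.8)

```text
t: 30.85
tcp_pos: [0.5127, 0.2794, 0.0889]
tcp_rot: [-0.0, 0.998, -0.066, 0.001]
contact_force: [-0.5, 0.6, 0.9]
width: 0.743
```

Request:
arm_command([
  [0,0,-1.5,0,0,0],
  [0,0,-2.5,0,0,0],
  [0,0,-4,0,0,0],
  [0,0,-4,0,0,0],
  [0,0,-2,0,0,0],
  [0,0,0,0,0,0],
])

```text
t: 31.6
tcp_pos: [0.5128, 0.2795, 0.2381]
tcp_rot: [-0.002, 0.998, -0.066, 0.003]
contact_force: [0.2, 0.4, -0.4]
width: 0.747
```

```bash
python3 -c "
from h import *
togo((.684,.0755,.2),0)
snap('wrist','w19')"
```

```text
tcp [0.5128 0.2795 0.2381] t 31.60 width 0.747 F [ 0.2  0.4 -0.4]
turn [-0.003 -0.006 -0.132] shift now-axes cm [19.64 17.98  3.86] shift in target axes [17.12 20.4   3.81]
```

View pics/w19.png

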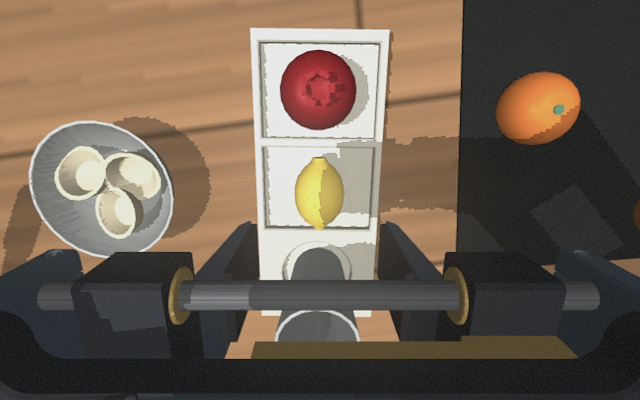

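```bash
python3 - <<'E'
from h import *
c=cal("w19");w=lambda u,v,z=.014:onz("wrist",u,v,z,c)[:2].round(4)
print("tips",w(319,157,.028),w(319,229,.028),"walls",w(319,146),w(319,228))
cv2.imwrite("pics/w19c.png",cv2.resize(cv2.imread("pics/w19.png")[130:250,240:400],None,fx=4,fy=4,interpolation=2))
E
```

```text
tips [0.5459 0.2746] [0.4753 0.2839] walls [0.5543 0.2735] [0.4711 0.2844]
```

View pics/w19c.png

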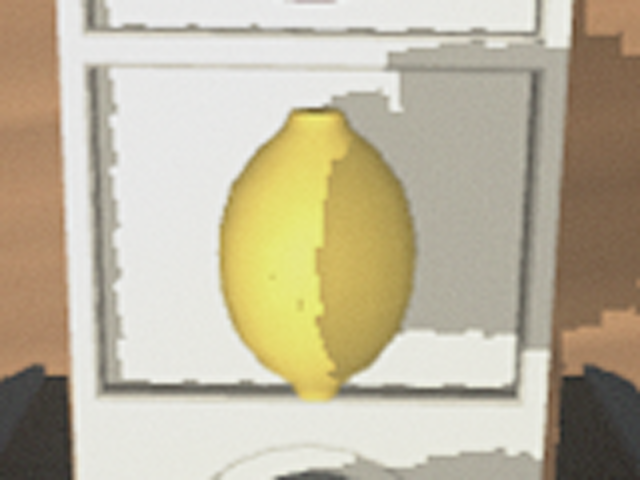

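The lemon lies inside the middle compartment, with 4 and 8 mm to the end walls. Next, the short tumbler.

Request:
arm_command([
  [0,0,0,0,0,-0.132],
  [4,4.8,0,0,0,0],
  [4,4.8,0,0,0,0],
  [4,4.8,0,0,0,0],
  [3,3.6,0,0,0,0],
  [0,0,0,0,0,0],
  [0,0,0,0,0,0],
], claw=9.1)

```text
t: 32.52
tcp_pos: [0.6631, 0.0959, 0.2271]
tcp_rot: [0.0, 1.0, 0.004, -0.006]
contact_force: [0.2, -0.6, 0.1]
width: 0.999
```

```bash
python3 -c "
from h import *
togo((.684,.0755,.2),0)
snap('wrist','w20')"
```

```text
tcp [0.6631 0.0959 0.2271] t 32.52 width 0.999 F [ 0.2 -0.6  0.1]
turn [0.    0.012 0.007] shift now-axes cm [2.1  2.05 2.69] shift in target axes [2.09 2.04 2.71]
```

View pics/w20.png

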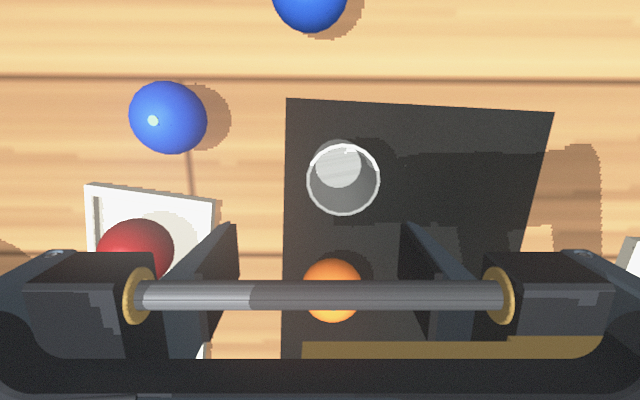

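```bash
python3 - <<'E'
from h import *
c=cal("w20");print(onz("wrist",343,179.5,.072,c),onz("wrist",168,117,.031,c))
E
```

```text
[0.68484322 0.07643557 0.072     ] [0.72855388 0.22369884 0.031     ]
```

Request:
arm_command([
  [2.1,2.0,0,0,0.012,0.007],
  [0,0,0,0,0,0],
  [0,0,0,0,0,0],
])

```text
t: 32.95
tcp_pos: [0.6816, 0.0802, 0.2265]
tcp_rot: [-0.0, 1.0, 0.003, -0.001]
contact_force: [0.1, 0.1, 0.3]
width: 1.0
```

Request:
arm_command([
  [0,0,3,0,0,0],
  [0,0,3,0,0,0],
  [0,0,1.5,0,0,0],
  [0,0,0,0,0,0],
  [0,0,0,0,0,0],
])

```text
t: 33.58
tcp_pos: [0.6796, 0.0852, 0.1527]
tcp_rot: [-0.001, 1.0, 0.006, 0.0]
contact_force: [0.2, 0.1, 0.1]
width: 0.997
```

```bash
python3 -c "
from h import *
togo((.6845,.0755,.1),0)
snap('wrist','w21')"
```

```text
tcp [0.6796 0.0852 0.1527] t 33.58 width 0.997 F [0.2 0.1 0.1]
turn [-0.002 -0.     0.012] shift now-axes cm [0.47 0.98 5.27] shift in target axes [0.49 0.97 5.27]
```

View pics/w21.png

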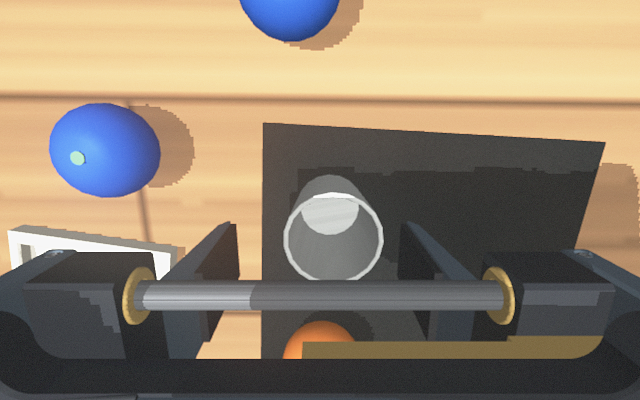

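Request:
arm_command([
  [0.5,0.9,0,0,0,0.012],
  [0,0,0,0,0,0],
  [0,0,2,0,0,0],
  [0,0,2,0,0,0],
  [0,0,1.2,0,0,0],
  [0,0,0,0,0,0],
  [0,0,0,0,0,0],
])

```text
t: 34.5
tcp_pos: [0.6882, 0.0746, 0.1041]
tcp_rot: [-0.001, 1.0, -0.002, 0.004]
contact_force: [-0.1, -0.5, 0.3]
width: 0.998
```

```bash
python3 -c "
from h import *
togo((.6845,.0755,.1),0)"
```

```text
tcp [0.6882 0.0746 0.1041] t 34.50 width 0.998 F [-0.1 -0.5  0.3]
turn [-0.003 -0.009 -0.004] shift now-axes cm [-0.37 -0.09  0.41] shift in target axes [-0.37 -0.09  0.41]
```

Request:
arm_command([
  [-0.35,-0.1,0.4,0,-0.009,0],
  [0,0,0,0,0,0],
  [0,0,0,0,0,0],
])

```text
t: 34.88
tcp_pos: [0.6851, 0.0759, 0.1014]
tcp_rot: [-0.002, 1.0, -0.002, 0.001]
contact_force: [-0.5, 0.6, -0.0]
width: 0.996
```

Request:
arm_command([
  [0,0,0,0,0,0],
  [0,0,0,0,0,0],
  [0,0,0,0,0,0],
  [0,0,0,0,0,0],
  [0,0,0,0,0,0],
  [0,0,0,0,0,0],
  [0,0,0,0,0,0],
], claw=4.5)

```text
t: 35.75
tcp_pos: [0.6853, 0.076, 0.1018]
tcp_rot: [-0.002, 1.0, -0.002, 0.001]
contact_force: [-0.1, 0.8, 0.1]
width: 0.627
```

Request:
arm_command([
  [0,0,-1,0,0,0],
  [0,0,-2.5,0,0,0],
  [0,0,-4,0,0,0],
  [0,0,-4,0,0,0],
  [0,0,-3,0,0,0],
  [0,0,0,0,0,0],
])

```text
t: 36.5
tcp_pos: [0.6846, 0.0752, 0.2525]
tcp_rot: [-0.001, 1.0, -0.002, 0.001]
contact_force: [-0.5, -0.1, -1.8]
width: 0.625
```

```bash
python3 -c "
from h import *
togo((.4605,-.278,.24),0)
snap('scene','s22')
cv2.imwrite('pics/s22c.png',cv2.resize(cv2.imread('pics/s22.png')[120:360,230:530],None,fx=2.5,fy=2.5))"
```

```text
tcp [0.6846 0.0752 0.2525] t 36.50 width 0.625 F [-0.5 -0.1 -1.8]
turn [-0.003 -0.002 -0.003] shift now-axes cm [-22.29  35.4    1.12] shift in target axes [-22.41  35.32   1.25]
```

View pics/s22c.png

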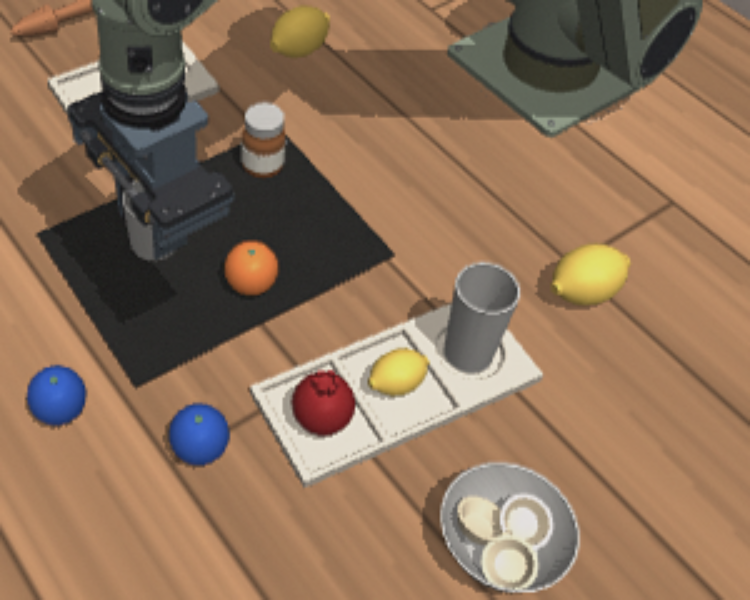

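Request:
arm_command([
  [-1.5,2.5,0,0,0,0],
  [-3.2,5,0,0,0,0],
  [-3.2,5,0,0,0,0],
  [-3.2,5,0,0,0,0],
  [-3.2,5,0,0,0,0],
  [-3.2,5,0,0,0,0],
  [-3.2,5,0,0,0,0],
  [-1,1.8,0,0,0,0],
])

```text
t: 37.55
tcp_pos: [0.4537, -0.2738, 0.2348]
tcp_rot: [-0.004, 1.0, 0.001, -0.014]
contact_force: [0.5, 0.6, -0.5]
width: 0.627
```

Request:
arm_command([
  [0,0,0,0,0,0],
  [0,0,0,0,0,0],
])

```text
t: 37.8
tcp_pos: [0.4521, -0.2737, 0.2321]
tcp_rot: [-0.006, 1.0, -0.001, -0.016]
contact_force: [0.4, -0.6, -0.9]
width: 0.628
```

```bash
python3 -c "
from h import *
togo((.4605,-.278,.15),0)
snap('wrist','w23')"
```

```text
tcp [ 0.4521 -0.2737  0.2321] t 37.80 width 0.628 F [ 0.4 -0.6 -0.9]
turn [-0.012  0.033 -0.001] shift now-axes cm [1.11 0.53 8.17] shift in target axes [0.84 0.43 8.21]
```

View pics/w23.png

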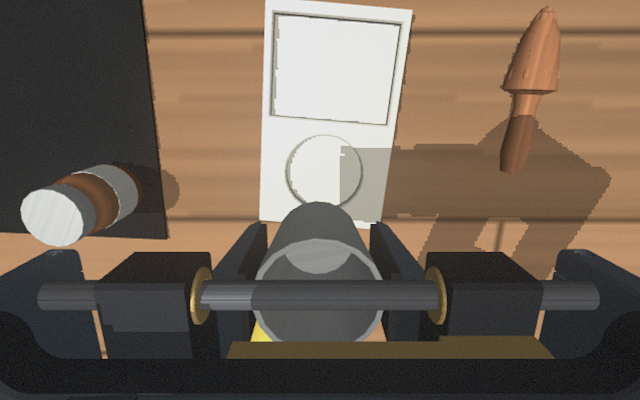

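```bash
python3 - <<'E'
from h import *
c=cal("w23");w=lambda u,v,z=.014:onz("wrist",u,v,z,c)[:2]
print("well",w(324,171.5),np.linalg.norm(w(286,171)-w(362,171)),"far edge-37",w(324,134)[0]-.037)
q=np.array([w(*p) for p in((276,13),(401,25),(390,125),(272,115))]);print(q.round(4),q.mean(0),np.degrees(np.arctan2(*(q[0]+q[1]-q[2]-q[3])[::-1])))
E
```

```text
well [ 0.46206056 -0.27709207] 0.07302049205881396 far edge-37 0.4606450960449467
[[ 0.5972 -0.2364]
 [ 0.588  -0.3411]
 [ 0.5058 -0.3375]
 [ 0.5147 -0.2294]] [ 0.55144363 -0.28609747] -3.7229827843861236
```

Request:
arm_command([
  [0.9,0.4,0,-0.012,0.033,0],
  [0,0,0,0,0,0],
  [0,0,0,0,0,0],
])

```text
t: 38.22
tcp_pos: [0.4633, -0.2756, 0.2314]
tcp_rot: [0.0, 1.0, 0.002, 0.001]
contact_force: [-0.6, 0.1, -0.9]
width: 0.626
```

Request:
arm_command([
  [0,0,2.5,0,0,0],
  [0,0,2.5,0,0,0],
  [0,0,2.5,0,0,0],
  [0,0,1,0,0,0],
  [0,0,0,0,0,0],
  [0,0,0,0,0,0],
])

```text
t: 38.98
tcp_pos: [0.4658, -0.2755, 0.1467]
tcp_rot: [0.002, 1.0, 0.003, 0.004]
contact_force: [0.0, -0.3, -0.5]
width: 0.623
```

```bash
python3 -c "
from h import *
togo((.461,-.2775,.102),0)
snap('wrist','w24')"
```

```text
tcp [ 0.4658 -0.2755  0.1467] t 38.98 width 0.623 F [ 0.  -0.3 -0.5]
turn [ 0.003 -0.007  0.005] shift now-axes cm [-0.52  0.18  4.46] shift in target axes [-0.48  0.2   4.47]
```

View pics/w24.png

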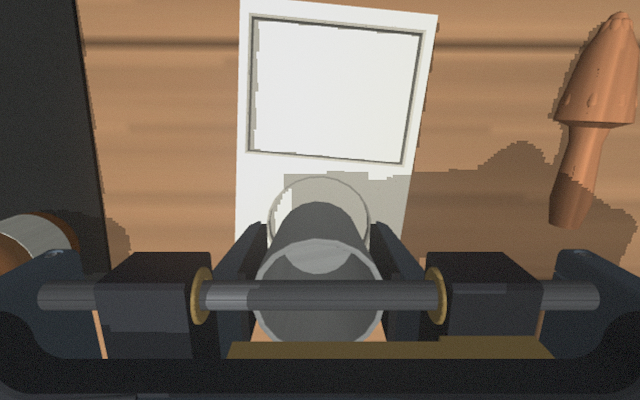

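Request:
arm_command([
  [-0.45,0.2,0,0.003,-0.007,0.005],
  [0,0,0,0,0,0],
  [0,0,1.5,0,0,0],
  [0,0,1.5,0,0,0],
  [0,0,0.7,0,0,0],
  [0,0,0,0,0,0],
])

```text
t: 39.78
tcp_pos: [0.4612, -0.2779, 0.1078]
tcp_rot: [0.0, 1.0, -0.0, 0.0]
contact_force: [-0.6, 0.2, -1.4]
width: 0.63
```

```bash
python3 -c "
from h import *
togo((.461,-.278,.102),0)"
```

```text
tcp [ 0.4612 -0.2779  0.1078] t 39.77 width 0.630 F [-0.6  0.2 -1.4]
turn [ 0.001 -0.001 -0.   ] shift now-axes cm [-0.02  0.01  0.58] shift in target axes [-0.02  0.01  0.58]
```

Request:
arm_command([
  [0,0,0.4,0,0,0],
  [0,0,0,0,0,0],
])

```text
t: 40.02
tcp_pos: [0.4614, -0.278, 0.1036]
tcp_rot: [0.0, 1.0, -0.0, 0.001]
contact_force: [0.5, -0.2, -1.4]
width: 0.627
```

Request:
arm_command([
  [0,0,0.2,0,0,0],
  [0,0,0,0,0,0],
])

```text
t: 40.28
tcp_pos: [0.4617, -0.2782, 0.102]
tcp_rot: [0.001, 1.0, -0.0, 0.001]
contact_force: [-0.5, 0.3, -0.5]
width: 0.626
```

Request:
arm_command([
  [0,0,0.15,0,0,0],
  [0,0,0,0,0,0],
])

```text
t: 40.52
tcp_pos: [0.4623, -0.2784, 0.1019]
tcp_rot: [0.001, 1.0, -0.0, 0.002]
contact_force: [-0.6, 0.8, -1.0]
width: 0.622
```

Stalled on the well floor, so release and lift.

Request:
arm_command([
  [0,0,0,0,0,0],
  [0,0,0,0,0,0],
  [0,0,0,0,0,0],
  [0,0,0,0,0,0],
], claw=8.5)

```text
t: 41.02
tcp_pos: [0.4624, -0.2785, 0.1019]
tcp_rot: [0.001, 1.0, -0.0, 0.002]
contact_force: [0.0, -0.6, -0.5]
width: 0.934
```

Request:
arm_command([
  [0,0,-1.5,0,0,0],
  [0,0,-2.5,0,0,0],
  [0,0,-4,0,0,0],
  [0,0,-4,0,0,0],
  [0,0,-2,0,0,0],
  [0,0,0,0,0,0],
])

```text
t: 41.78
tcp_pos: [0.462, -0.2783, 0.2511]
tcp_rot: [0.002, 1.0, -0.0, 0.004]
contact_force: [-0.0, -0.4, -0.3]
width: 0.932
```

```bash
python3 -c "
from h import *
togo((.564,.0815,.24),0)
snap('scene','s25')
cv2.imwrite('pics/s25c.png',cv2.resize(cv2.imread('pics/s25.png')[80:320,200:500],None,fx=2.5,fy=2.5))"
```

```text
tcp [ 0.462  -0.2783  0.2511] t 41.77 width 0.932 F [-0.  -0.4 -0.3]
turn [ 0.005 -0.008 -0.   ] shift now-axes cm [ 10.18 -35.99   1.02] shift in target axes [ 10.2  -35.98   1.11]
```

View pics/s25c.png

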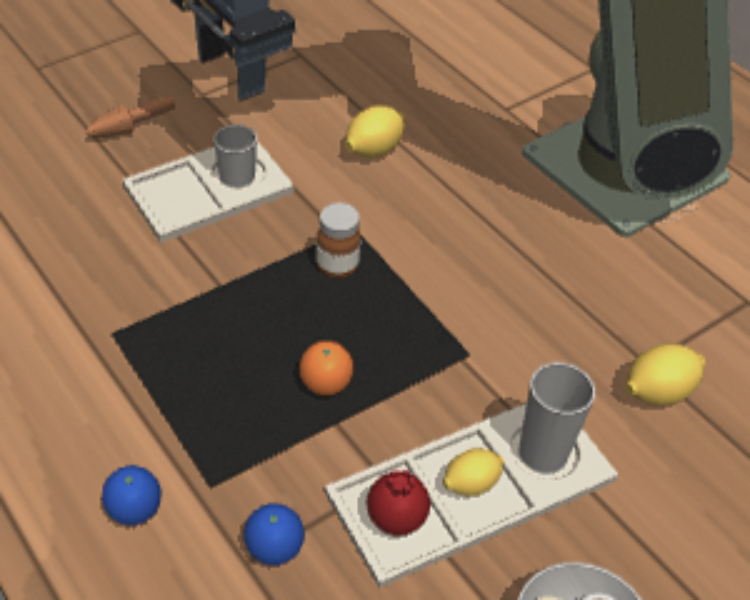

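The short tumbler stands in its well at crop (237,157). Last, the orange-coloured one.

Request:
arm_command([
  [0.7,-2.5,0,0,-0.008,0],
  [1.4,-5,0,0,0,0],
  [1.4,-5,0,0,0,0],
  [1.4,-5,0,0,0,0],
  [1.4,-5,0,0,0,0],
  [1.4,-5,0,0,0,0],
  [1.4,-5,0,0,0,0],
  [0.8,-3,0,0,0,0],
], claw=9.1)

```text
t: 42.82
tcp_pos: [0.5598, 0.0859, 0.2385]
tcp_rot: [0.001, 1.0, -0.003, -0.009]
contact_force: [-0.5, -0.5, 0.0]
width: 0.994
```

Request:
arm_command([
  [0,0,0,0,0,0],
  [0,0,0,0,0,0],
])

```text
t: 43.08
tcp_pos: [0.5589, 0.0872, 0.2359]
tcp_rot: [0.002, 1.0, -0.001, -0.012]
contact_force: [-0.3, -1.1, -0.1]
width: 1.002
```

```bash
python3 -c "
from h import *
togo((.564,.082,.2),0)
im=snap('wrist','w26');c=cal('w26')
m=cv2.inRange(cv2.cvtColor(im,cv2.COLOR_BGR2HSV),(5,190,80),(18,255,255))
k=max(cv2.findContours(m,0,1)[0],key=cv2.contourArea);print(cv2.fitEllipse(k),onz('wrist',*cv2.fitEllipse(k)[0],.0335,c))"
```

```text
tcp [0.5589 0.0872 0.2359] t 43.08 width 1.002 F [-0.3 -1.1 -0.1]
turn [ 0.003  0.024 -0.003] shift now-axes cm [0.6  0.5  3.58] shift in target axes [0.51 0.52 3.59]Traceback (most recent call last):
  File "<string>", line 6, in <module>
    k=max(cv2.findContours(m,0,1)[0],key=cv2.contourArea);print(cv2.fitEllipse(k),onz('wrist',*cv2.fitEllipse(k)[0],.0335,c))
ValueError: max() iterable argument is empty
```

View pics/w26.png

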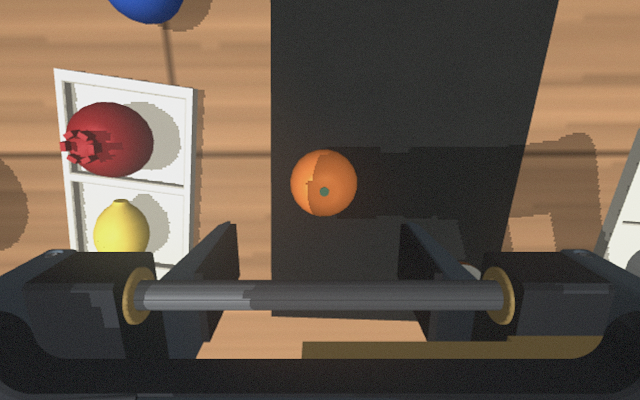

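```bash
python3 - <<'E'
from h import *
print(onz("wrist",323.5,183,.034,cal("w26")))
E
```

```text
[0.56356139 0.081052   0.034     ]
```

Request:
arm_command([
  [0.6,0.5,0,0,0.024,0],
  [0,0,0,0,0,0],
  [0,0,0,0,0,0],
  [0,0,3,0,0,0],
  [0,0,3,0,0,0],
  [0,0,3,0,0,0],
  [0,0,1,0,0,0],
  [0,0,0,0,0,0],
])

```text
t: 44.12
tcp_pos: [0.5665, 0.0772, 0.1357]
tcp_rot: [0.002, 1.0, -0.005, 0.004]
contact_force: [0.4, 0.5, -0.2]
width: 0.996
```

```bash
python3 -c "
from h import *
togo((.564,.082,.093),0)
snap('wrist','w27')"
```

```text
tcp [0.5665 0.0772 0.1357] t 44.12 width 0.996 F [ 0.4  0.5 -0.2]
turn [ 0.003 -0.007 -0.009] shift now-axes cm [-0.28 -0.49  4.26] shift in target axes [-0.25 -0.48  4.27]
```

View pics/w27.png

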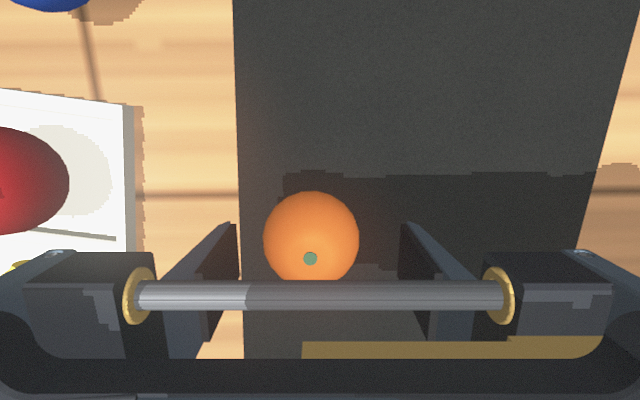

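Request:
arm_command([
  [-0.3,-0.4,0,0,-0.007,-0.009],
  [0,0,0,0,0,0],
  [0,0,2,0,0,0],
  [0,0,1.5,0,0,0],
  [0,0,0.6,0,0,0],
  [0,0,0,0,0,0],
  [0,0,0,0,0,0],
])

```text
t: 45.05
tcp_pos: [0.5667, 0.0822, 0.0987]
tcp_rot: [0.001, 1.0, 0.0, 0.005]
contact_force: [0.1, 0.4, -0.9]
width: 0.996
```

```bash
python3 -c "
from h import *
togo((.5637,.0812,.093),0)"
```

```text
tcp [0.5667 0.0822 0.0987] t 45.05 width 0.996 F [ 0.1  0.4 -0.9]
turn [ 0.002 -0.01   0.001] shift now-axes cm [-0.31  0.09  0.56] shift in target axes [-0.3   0.1   0.57]
```

Request:
arm_command([
  [-0.3,0.1,0.5,0,-0.01,0],
  [0,0,0.1,0,0,0],
  [0,0,0,0,0,0],
])

```text
t: 45.42
tcp_pos: [0.564, 0.0811, 0.093]
tcp_rot: [0.001, 1.0, 0.0, 0.001]
contact_force: [0.3, 0.4, -0.8]
width: 0.994
```

Request:
arm_command([
  [0,0,0,0,0,0],
  [0,0,0,0,0,0],
  [0,0,0,0,0,0],
  [0,0,0,0,0,0],
  [0,0,0,0,0,0],
  [0,0,0,0,0,0],
  [0,0,0,0,0,0],
], claw=5)

```text
t: 46.3
tcp_pos: [0.5641, 0.0811, 0.0933]
tcp_rot: [0.001, 1.0, 0.0, 0.001]
contact_force: [-0.6, -0.6, 0.9]
width: 0.666
```

Request:
arm_command([
  [0,0,-1,0,0,0],
  [0,0,-2.5,0,0,0],
  [0,0,-4,0,0,0],
  [0,0,-4,0,0,0],
  [0,0,-3,0,0,0],
  [0,0,0,0,0,0],
])

```text
t: 47.05
tcp_pos: [0.5633, 0.0812, 0.244]
tcp_rot: [0.001, 1.0, 0.0, 0.0]
contact_force: [-0.5, 0.3, -2.3]
width: 0.662
```

```bash
python3 -c "
from h import *
togo((.552,-.286,.23),-4)
snap('wrist','w28')"
```

```text
tcp [0.5633 0.0812 0.244 ] t 47.05 width 0.662 F [-0.5  0.3 -2.3]
turn [ 0.002 -0.001  0.071] shift now-axes cm [-1.16 36.71  1.48] shift in target axes [ 1.44 36.71  1.4 ]
```

View pics/w28.png

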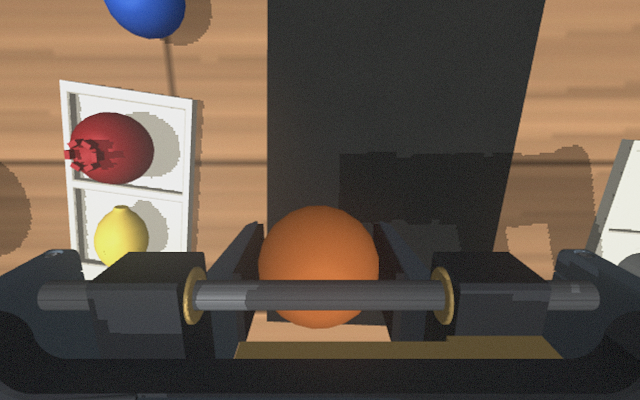

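Request:
arm_command([
  [0,2.5,0,0,0,0.071],
  [0.2,5.2,0,0,0,0],
  [0.2,5.2,0,0,0,0],
  [0.2,5.2,0,0,0,0],
  [0.2,5.2,0,0,0,0],
  [0.2,5.2,0,0,0,0],
  [0.2,5.2,0,0,0,0],
  [0.1,3,0,0,0,0],
])

```text
t: 48.1
tcp_pos: [0.5446, -0.2932, 0.2254]
tcp_rot: [-0.002, 0.999, -0.033, -0.015]
contact_force: [0.6, 0.0, -0.9]
width: 0.666
```

Request:
arm_command([
  [0,0,0,0,0,0],
  [0,0,0,0,0,0],
])

```text
t: 48.35
tcp_pos: [0.5428, -0.2941, 0.2211]
tcp_rot: [-0.004, 0.999, -0.035, -0.019]
contact_force: [0.5, -0.7, -1.6]
width: 0.665
```

```bash
python3 -c "
from h import *
togo((.552,-.286,.15),-4)
snap('wrist','w29')"
```

```text
tcp [ 0.5428 -0.2941  0.2211] t 48.35 width 0.665 F [ 0.5 -0.7 -1.6]
turn [-0.007  0.037 -0.   ] shift now-axes cm [ 1.13 -0.83  7.08] shift in target axes [ 0.86 -0.88  7.11]
```

View pics/w29.png

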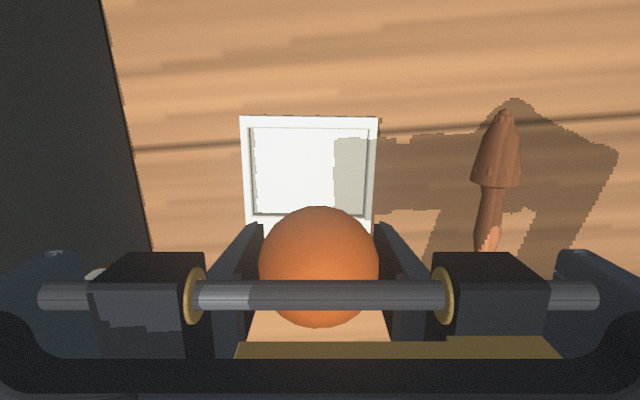

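```bash
python3 - <<'E'
from h import *
c=cal("w29");w=lambda u,v,z=.014:onz("wrist",u,v,z,c)[:2]
q=np.array([w(*p) for p in((250,128),(369,128),(365,215),(252,215))]);print(q.round(4),q.mean(0),np.degrees(np.arctan2(*(q[0]+q[1]-q[2]-q[3])[::-1])))
E
```

```text
[[ 0.5981 -0.2363]
 [ 0.5908 -0.3418]
 [ 0.5083 -0.3362]
 [ 0.5157 -0.227 ]] [ 0.5532495  -0.28532275] -5.143666447554018
```

Request:
arm_command([
  [1.0,-0.8,0,-0.007,0.037,0],
  [0,0,0,0,0,0],
  [0,0,0,0,0,0],
])

```text
t: 48.78
tcp_pos: [0.5532, -0.2833, 0.22]
tcp_rot: [-0.0, 0.999, -0.033, -0.001]
contact_force: [-0.3, -0.4, -0.9]
width: 0.667
```

Request:
arm_command([
  [0,0,2.5,0,0,0],
  [0,0,2.5,0,0,0],
  [0,0,2.5,0,0,0],
  [0,0,1,0,0,0],
  [0,0,0,0,0,0],
  [0,0,0,0,0,0],
])

```text
t: 49.52
tcp_pos: [0.554, -0.283, 0.1354]
tcp_rot: [0.001, 0.999, -0.032, -0.0]
contact_force: [0.3, 0.4, -2.1]
width: 0.667
```

```bash
python3 -c "
from h import *
togo((.552,-.286,.0933),-4)
snap('wrist','w30')"
```

```text
tcp [ 0.554  -0.283   0.1354] t 49.52 width 0.667 F [ 0.3  0.4 -2.1]
turn [0.001 0.    0.007] shift now-axes cm [-0.18  0.31  4.21] shift in target axes [-0.18  0.32  4.21]
```

View pics/w30.png

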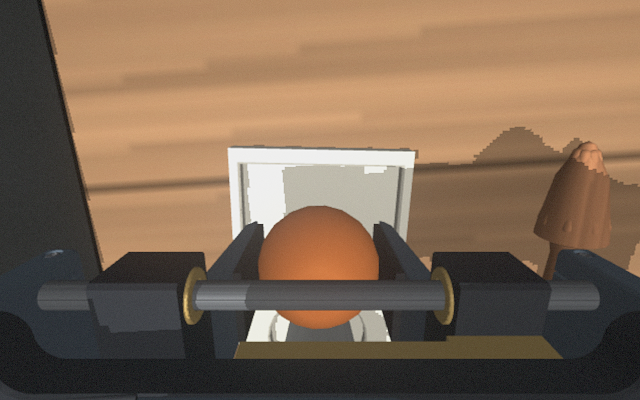

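Request:
arm_command([
  [-0.1,0.3,0,0,0,0],
  [0,0,0,0,0,0],
  [0,0,1.5,0,0,0],
  [0,0,1.5,0,0,0],
  [0,0,0.6,0,0,0],
  [0,0,0,0,0,0],
])

```text
t: 50.32
tcp_pos: [0.5529, -0.2864, 0.0977]
tcp_rot: [0.001, 0.999, -0.032, 0.0]
contact_force: [-0.1, 0.2, -1.1]
width: 0.665
```

Request:
arm_command([
  [0,0,0.3,0,0,0],
  [0,0,0,0,0,0],
])

```text
t: 50.58
tcp_pos: [0.5531, -0.2865, 0.0946]
tcp_rot: [0.001, 0.999, -0.032, 0.001]
contact_force: [-0.6, -0.4, -0.4]
width: 0.662
```

Request:
arm_command([
  [0,0,0.15,0,0,0],
  [0,0,0,0,0,0],
])

```text
t: 50.82
tcp_pos: [0.5535, -0.2866, 0.0936]
tcp_rot: [0.001, 0.999, -0.032, 0.001]
contact_force: [-0.7, -0.5, -1.0]
width: 0.669
```

Request:
arm_command([
  [0,0,0.15,0,0,0],
  [0,0,0,0,0,0],
])

```text
t: 51.08
tcp_pos: [0.5539, -0.2868, 0.0935]
tcp_rot: [0.002, 0.999, -0.032, 0.002]
contact_force: [-0.1, -0.0, -1.5]
width: 0.666
```

Stalled on the compartment floor, so release, lift and check.

Request:
arm_command([
  [0,0,0,0,0,0],
  [0,0,0,0,0,0],
  [0,0,0,0,0,0],
  [0,0,0,0,0,0],
], claw=8.5)

```text
t: 51.58
tcp_pos: [0.5542, -0.287, 0.0937]
tcp_rot: [0.002, 0.999, -0.032, 0.002]
contact_force: [0.1, 0.3, -0.1]
width: 0.931
```

Request:
arm_command([
  [0,0,-1.5,0,0,0],
  [0,0,-2.5,0,0,0],
  [0,0,-4,0,0,0],
  [0,0,-4,0,0,0],
  [0,0,-4,0,0,0],
  [-4,0,-1,0,0,0],
  [-4,0,0,0,0,0],
  [0,0,0,0,0,0],
])

```text
t: 52.58
tcp_pos: [0.4724, -0.2813, 0.2769]
tcp_rot: [0.004, 0.999, -0.031, 0.007]
contact_force: [0.0, -0.3, 0.1]
width: 0.933
```

```bash
python3 -c "
from h import *
snap('wrist','w31');snap('scene','s31');togo((0,0,0))
cv2.imwrite('pics/s31c.png',cv2.resize(cv2.imread('pics/s31.png')[110:360,220:530],None,fx=2.4,fy=2.4))"
```

```text
tcp [ 0.4748 -0.2818  0.2766] t 52.67 width 0.929 F [-0.1 -0.2 -0.8]
turn [ 0.009 -0.015 -0.062] shift now-axes cm [-49.54 -25.44  26.69] shift in target axes [-47.48 -28.18  27.66]
```

View pics/w31.png

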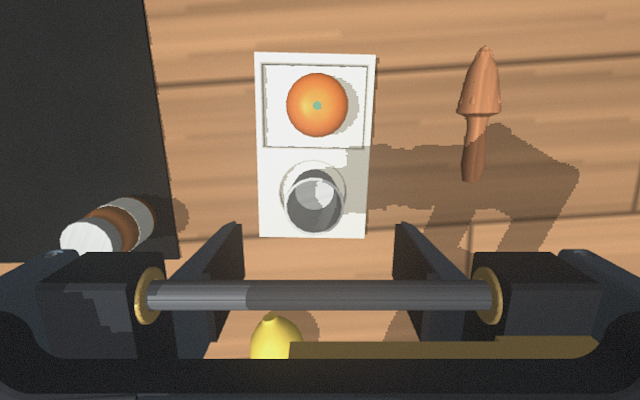

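View pics/s31c.png

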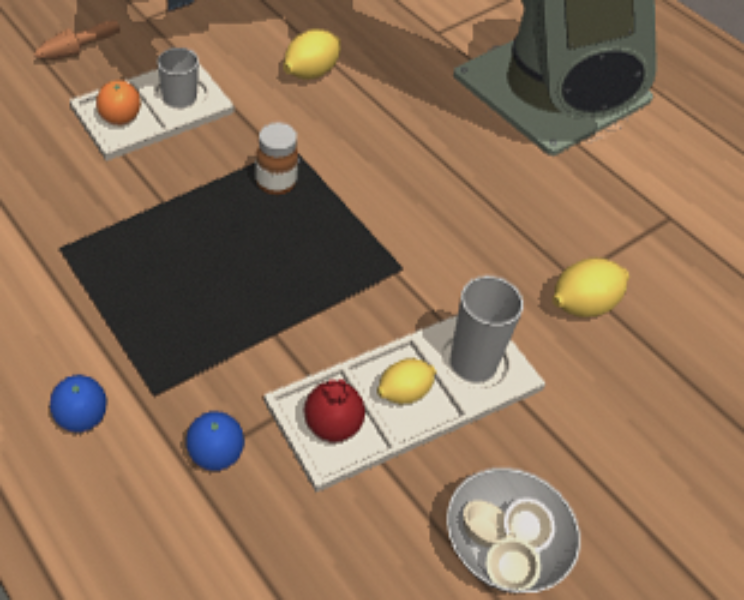

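All five pieces are seated: orange at wrist (317,105), short tumbler at (314,198), and the long tray filled at crop (335,410), (407,382) and (485,330). The arm is clear, so I'll hand in.

```bash
python3 -c "
from bench import r
print(r.finish_job(), r.read_state()['t'])"
```

```text
the job is handed in; nothing more can be done
the job is handed in; nothing more can be done
```

Both orders are made up and handed in, about 53 s into the 136 s allowed.

- **Long tray:** the tall tumbler is in the round well, the lemon in the middle compartment and the pomegranate, crown up, in the far one. The lemon is the smallest of the three.
- **Short tray:** the short tumbler is in the round well, and the orange-coloured orange in its compartment.

The last scene and wrist pictures show all five pieces seated, with both tumblers upright, mouth up. The honey jar, reamer, peel bowl, blue balls and the two bigger lemons look to be where they were, by eye. The gripper was clear of everything.

- **Lemon margins:** the lemon has only about 4 and 8 mm to its compartment's end walls.
- **Set-down checks:** I lowered each piece until the arm stopped going down, then let go. At release the wrist-force readings were noisy, so those stops are the main sign of contact. The TCP height changed by about 1 mm or less as the jaws opened.

No check failed.

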